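# Put the side cutters away and shut the tool case past its locked lid stay

### The job

Lay the side cutters flat on the bottom of the open wooden tool case, clear of the folding stay at its right-hand wall, and let go of them. Then break the locked stay by pressing its knuckle down, so that it folds while the lid is still up, and lower the lid (it has a bar handle) under control until it is fully shut, never letting it fall. Leave the doming block and the round tin where they stand.

Things in the scene. Friction and masses are not known exactly. Their poses are not given: they have to be found in the camera images.
- tool_case: plywood tool case, fixed; outside 172 (its x) by 240 (its y) mm, rim 86 mm high, walls 9 mm, inner floor 10 mm up. Origin under its centre: -x is its front, +x the hinge side, +y its left, z up. Folding stay at the right (-y) wall: keep the 40 mm inside that wall empty, it folds down there. A scribe and a slip stone (22 mm high) lie fixed along the back wall, behind x = +50 mm
- nippers_mid (a point): middle of the side cutters (black grips, steel jaws), 139 mm long, 40 mm wide over both handles, 12 mm thick, lying flat; this point is half-way along and 6 mm up. Site axes: +y runs to the handle ends (69 mm away), -y to the jaw tips, x across the handles, z up. Best gripped across both handles, 20 mm towards +y, near their centre of mass; 0.09 to 0.14 kg
- nippers_tips (a point): jaw tip end of the side cutters, on their centre line, 65 mm from the middle
- nippers_handles (a point): handle end of the side cutters, on their centre line, 65 mm from the middle
- knuckle_roller (a point): middle of the steel thumb roller on the knuckle of the stay (16 mm diameter, 24 mm long, along the case's y). With the stay locked it stands about 25 mm above the rim, 22 mm inboard of the right wall's inner face. Pressing straight down with about 5 N breaks the stay; while pressed it goes down and back (towards the hinge) by 8 mm in the first 12 mm. 20 mm down the stay is well broken
- knuckle (a joint): bend of the stay at its knuckle, rad: 0 locked (over centre, against its stop), 0.15 the two arms in line, grows as it folds, 2.62 with the lid shut. While it is below 0.15 the lid cannot be closed, however hard it is pushed. Past about 0.35 it stays broken by itself
- lid (a joint): closing angle of the lid, rad: 0 up and locked (leaning 5 degrees forward of vertical), 1.484 fully shut. With the stay broken, friction holds it only while the joint reads below about 0.3; from about 0.45 on it falls shut, fast, unless held. Lid 0.5 to 0.7 kg, 175 mm deep, 12 mm thick
- lid_hinge (a point): middle of the lid's hinge line, on the case's rear rim, 87 mm up; the hinge line runs along the case's y
- handle (a point): middle of the steel bar handle of the lid: round bar of 14 mm diameter, free length 110 mm along the case's y, on two posts. It stands 36 mm off the lid's front edge and top, canted 45 degrees. In lid terms: 211 mm from the hinge line along the lid and 46 mm out from it. Lid up: about 0.30 m high; lid shut: 0.133 m high. A round bar, so it turns between fingers that pinch it from above, across the bar
- doming_block: bystander: square aluminium doming block, 52 by 52 by 26 mm; origin under its centre
- rivet_tin: bystander: small round screw-lid tin, 54 mm diameter, 24 mm high; origin under its centre

How it is judged:
By the outcome, as a careful person would: the job done as asked, in the order asked, and still so for the second after the job is handed in, with the robot touching nothing.
It also fails if it takes over 72 s, if anything falls off the work surface, if the arm or the gripper's body presses on something with over 40 N, if the wrist force passes 120 N, or if a joint passes its speed limit or range.

### The arm

A 7-joint arm with a two-finger parallel gripper is mounted at the origin on the work surface; the furniture and walls round the work are solid. World frame = base frame: x ahead of the robot, y to its left, z up, the work surface at z = 0. Lengths are in m, angles in rad, forces in N, time in s.
With the tool pointing down it reaches from about 0.35 to 0.9 m from the base axis. Payload 8.1 kg.
Tool frame: the origin (TCP) lies midway between the tips of the shut fingers; the grasp point (between the pads) lies 19 mm behind it; z points along the fingers, y is the direction in which the jaws open and shut (so a half turn about z gives the same grasp; the last joint's range is limited). The gripper opens to 92 mm and grips with 3 to 60 N. Pads are 19 mm wide; open, the fingers measure 130 mm over their backs; the gripper's body (75 mm by 190 mm) begins 47 mm behind the grasp point.
Start: joints at [1.007, 0.434, 0.025, 1.573, -0.012, 1.134, -0.075], TCP at [0.278, -0.56, 0.227] pointing down, gripper open.
Joint ranges: [-2.62, 2.62], [-0.44, 2.09], [-1.27, 1.32], [0.08, 2.57], [-1.32, 4.46], [0.12, 2], [-2.74, 2.74]. Speed limits (rad/s): [2.22, 2.22, 3.01, 3.01, 3.14, 3.14, 3.14].

### API

Orientations are given as a rotation vector (axis times angle).
In Python, from cell import monitor, get_image, get_calibration, workorder, look_for, masks_of gives the robot as it stands.
- The arm moves only by the shell command python3 -m crank 'ROWS' [FORCE]. ROWS is JSON, a list of rows, each a list of 3 entries, a list of its own where there are three numbers: the shift along the tool's x, y, z in cm, then the turn about the tool's z in degrees, then the closure in counts, from 0 (fully open) to 255 (shut). A call has 1 to 5 rows; each row shifts and turns the commanded pose from where the row before left it, along the tool's axes as they then stand; what a row does not reach is not made up. A row lasts 1/10 s, in which the tool goes at most 50 mm and 8.59 degrees, less where a joint would pass 70% of its speed; a pose out of reach is approached as far as the arm can. A call with a gripper value outside its range is refused whole. The fingers move at their own pace and stop on an object; FORCE is the grip in N (left out, the last holds). Time passes only in rows, so rows that do not move let the fingers close. It gives the time, the measured TCP pose, the force and the opening at its end, in the units of the state.
- monitor.observe(): the state, without advancing time (a new reading comes with each control period).
- get_image(name): name is "side" or "top" or "wrist"; returns (picture, depth): 384x512x3 uint8, red, green, blue; 384x512 float32, m along the optical axis (not along the pixel's ray), 0 where there is no reading.
- get_calibration(name): a dict with "fx", "fy", "cx", "cy" (pixels), "D" ([k1, k2, p1, p2, k3] as OpenCV has them; the pictures are not rectified), "R" (3x3) and "t" (3): a world point X has camera coordinates R X + t. Camera axes: x right, y down, z forward; pixel columns grow to the right and rows downward; lengths in m; the calibration is good to about 2 mm. A picture is of the moment at which its call begins: read the wrist's pose just before it. get_calibration takes no time and is no camera call; for the wrist camera it gives the pose at the moment of the call.
- workorder.sign_off(): hands the job in, once; it reports no verdict.
Trained networks look in the newest picture that a camera, given by its name, has taken for a name from the list of things; names that differ only in an ending like _2 or _b are one class to them, and where a whole thing is asked for, a point or a joint stands for the part that bears it (a point fixed in the world has none). Each returns a list of dicts, best first, with "score" (0 to 1); they miss things now and then, are a little off and sometimes report something else, mostly with a low value. They report only what shows in the picture. A call takes as long as a camera call.
- look_for(label, camera): "location" ([x, y, z] in m, in world coordinates, good to about 4 mm: the middle of the surface that is visible of it).
- masks_of(label, camera): "region" (384x512 bool, what is visible of it).
The state is a dict: "clock": time; "joints": joint angles; "dq": joint speeds; "joint_efforts": joint torques, N m; "position": TCP position; "ee_rot": TCP orientation; "force": force on the tool from outside, world axes, zero at the start; "ft_torque": the same for the moment, N m; "width": opening from 0.0 (shut) to 1.0 (fully open).
Only numpy, scipy, OpenCV 4.12 (cv2) and the standard library are available. Lean on these libraries where they do the work, as an engineer would, in place of code of your own. Each camera call takes 0.05 s, during which the arm holds its last target.

## Working session

There is one attempt and no reset: what is moved stays moved. The work goes in short steps, Python scripts to look and compute and a shell command to move; the robot and the scene stay as the last step left them, time stands still between calls to the robot, and variables do not carry over. Pictures are saved under pics/ and viewed, and the job is handed in when it is done.

```bash
ls; mkdir -p pics; python3 - <<'E'
from cell import monitor,get_image,get_calibration
import cv2
print(monitor.observe())
for n in("side","top","wrist"):
    p,d=get_image(n); cv2.imwrite(f"pics/{n}0.png",p[:,:,::-1])
    c=get_calibration(n); print(n,c)
E
```

```text
pics
{'clock': 0.0, 'joints': array([ 1.00738866,  0.43524756,  0.02500655,  1.57407475, -0.01160887,
        1.1340107 , -0.0750847 ]), 'dq': array([ 8.02850554e-04,  5.57666673e-04,  1.55589596e-03,  8.13379148e-04,
       -1.41404804e-03, -4.84129160e-05,  6.55414544e-04]), 'joint_efforts': array([ 9.84542712e-04, -6.67831135e+01,  9.85752381e-01, -3.14451134e+01,
       -6.04124973e-02,  4.31248534e-02,  1.43322659e-04]), 'position': array([ 0.27762922, -0.55938848,  0.22593874]), 'ee_rot': array([-3.05713384e+00, -7.16967275e-01,  8.00313946e-04]), 'force': array([0.48750665, 0.34204816, 0.00915845]), 'ft_torque': array([ 0.03239223, -0.02457482,  0.01687083]), 'width': 1.0008983507223408}
side {'fx': 377.82708461373164, 'fy': 377.82708461373164, 'cx': 260.7733311601078, 'cy': 191.1224555083098, 'D': array([0.02610141, 0.        , 0.        , 0.        , 0.        ]), 'R': array([[ 0.99916732, -0.03874478,  0.01278717],
       [-0.00790189, -0.49123583, -0.87099077],
       [ 0.04002787,  0.87016447, -0.49113294]]), 't': array([-0.46271696,  0.15278561,  1.51773687])}
top {'fx': 458.07601983056776, 'fy': 458.07601983056776, 'cx': 250.8347780102033, 'cy': 188.51643677184865, 'D': array([0.03573511, 0.        , 0.        , 0.        , 0.        ]), 'R': array([[-0.42456247, -0.90530383, -0.01310304],
       [-0.70969787,  0.34174541, -0.61606737],
       [ 0.56220605, -0.25225989, -0.78758447]]), 't': array([0.17136221, 0.4349377 , 1.40582099])}
wrist {'fx': 313.71811676770255, 'fy': 313.71811676770255, 'cx': 260.2362398291239, 'cy': 192.22749134004604, 'D': array([-0.08737439,  0.        ,  0.        ,  0.        ,  0.        ]), 'R': array([[ 4.44187530e-01, -8.95933425e-01, -8.57690654e-04],
       [-8.56399138e-01, -4.24867998e-01,  2.93372973e-01],
       [-2.63207058e-01, -1.29578091e-01, -9.55997679e-01]]), 't': array([-0.6255751 , -0.03696737,  0.39275812])}
```

View pics/side0.png

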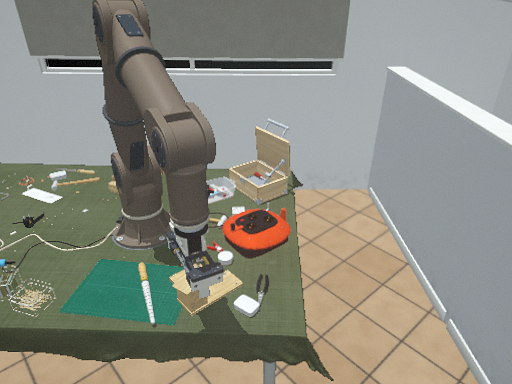

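View pics/top0.png

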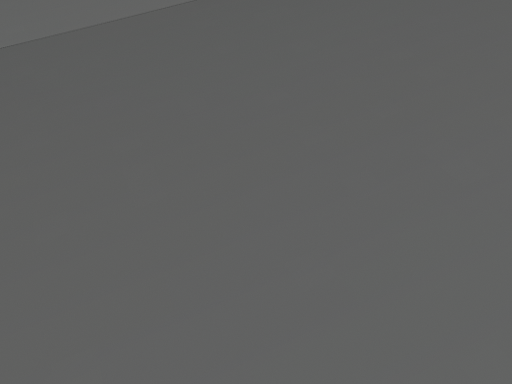

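View pics/wrist0.png

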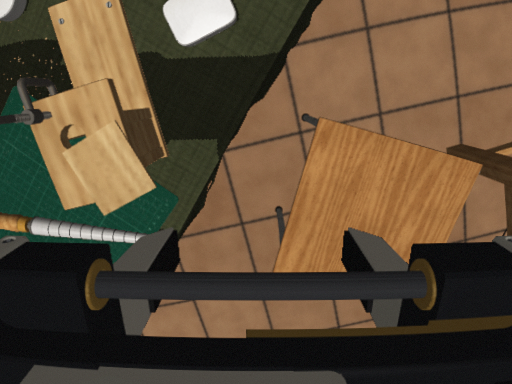

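```bash
python3 - <<'E'
from cell import *
from cell import look_for,get_image,masks_of
import numpy as np
for cam in("top","side"):
    get_image(cam)
    for l in("nippers_mid","nippers_tips","nippers_handles","knuckle_roller","lid_hinge","handle","tool_case","doming_block","rivet_tin"):
        try:
            r=look_for(l,cam); print(cam,l,[(np.round(x["location"],3).tolist(),round(x["score"],2)) for x in r[:3]])
        except Exception as e: print(l,e)
E
```

```text
top nippers_mid []
top nippers_tips []
top nippers_handles []
top knuckle_roller []
top lid_hinge []
top handle []
top tool_case []
top doming_block []
top rivet_tin []
side nippers_mid [([0.444, -0.35, 0.01], 0.74)]
side nippers_tips [([0.445, -0.346, 0.009], 0.71)]
side nippers_handles [([0.448, -0.35, 0.009], 0.66)]
side knuckle_roller [([0.494, 0.341, 0.081], 0.5)]
side lid_hinge [([0.494, 0.34, 0.082], 0.89)]
side handle [([0.532, 0.369, 0.191], 0.85), ([0.538, 0.268, 0.136], 0.71)]
side tool_case [([0.494, 0.337, 0.082], 0.76), ([0.45, -0.346, 0.01], 0.56)]
side doming_block []
side rivet_tin [([0.326, -0.213, 0.023], 0.46)]
```

```bash
python3 - <<'E'
from cell import monitor,get_image,get_calibration,masks_of
import cv2,numpy as np
p,d=get_image("top"); print(np.unique(d)[:5],d.min(),d.max()); print(monitor.observe()['clock'])
p,d=get_image("side")
a=cv2.resize(p[110:210,200:320],None,fx=6,fy=6,interpolation=cv2.INTER_CUBIC);cv2.imwrite("pics/s_case.png",a[:,:,::-1])
a=cv2.resize(p[200:330,180:310],None,fx=4.5,fy=4.5,interpolation=cv2.INTER_CUBIC);cv2.imwrite("pics/s_nip.png",a[:,:,::-1])
c=get_calibration("top");print(-c["R"].T@c["t"], c["R"][2])
E
```

```text
[0.         0.1366992  0.13687226 0.13703519 0.13714343] 0.0 0.42211595
1.2
[-0.40893275  0.36112914  1.37739908] [ 0.56220605 -0.25225989 -0.78758447]
```

View pics/s_case.png

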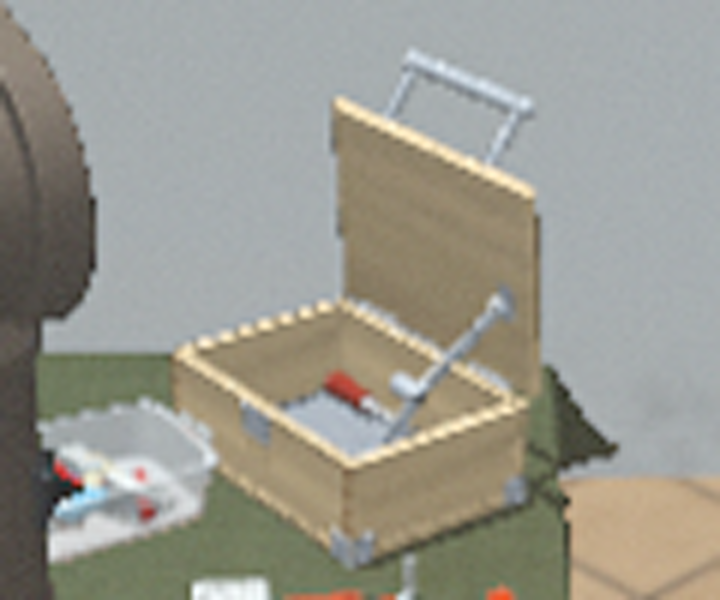

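View pics/s_nip.png

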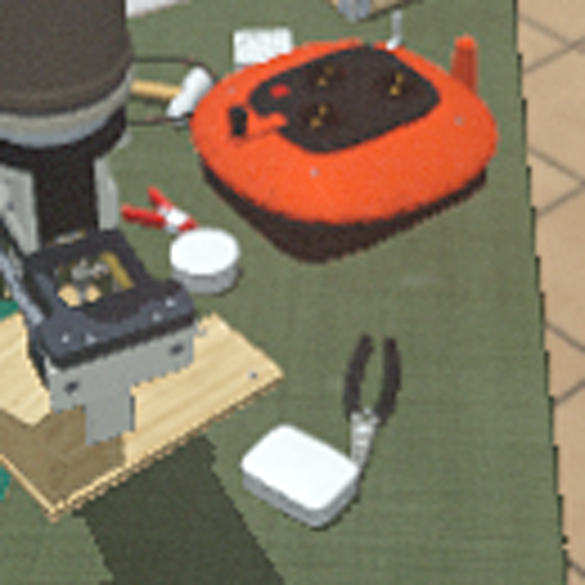

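```bash
cat > h.py <<'E'
from cell import monitor,get_image,get_calibration,look_for,masks_of
import cv2,numpy as np
from scipy.spatial.transform import Rotation as Rn
def cloud(name,d,mask=None):
    c=get_calibration(name); return cloudc(c,d,mask)
def cloudc(c,d,mask=None):
    m=d>0
    if mask is not None: m&=mask
    v,u=np.nonzero(m); K=np.array([[c["fx"],0,c["cx"]],[0,c["fy"],c["cy"]],[0,0,1]])
    q=cv2.undistortPoints(np.stack([u,v],1).astype(float)[:,None],K,c["D"])[:,0]
    z=d[v,u]; X=np.c_[q*z[:,None],z]
    return (X-c["t"])@c["R"], u,v
def proj(c,P):
    K=np.array([[c["fx"],0,c["cx"]],[0,c["fy"],c["cy"]],[0,0,1]])
    return cv2.projectPoints(np.atleast_2d(np.float64(P)),cv2.Rodrigues(c["R"])[0],c["t"],K,c["D"])[0][:,0]
def st():
    s=monitor.observe();R=Rn.from_rotvec(s["ee_rot"]).as_matrix()
    return s,R
def plan(target,ydir=None):
    """tool-frame shift (cm) to world TCP target; ydir = wanted world heading (deg) of the tool y axis mod 180"""
    s,R=st(); print("clk",round(s["clock"],2),"pos",np.round(s["position"],4),"yax",np.round(np.degrees(np.arctan2(R[1,1],R[0,1])),1),"q7",round(s["joints"][6],2),"w",round(s["width"],3),"F",np.round(s["force"],1),"tilt",np.round(R[2],3))
    if target is not None: print("shift cm",np.round(R.T@(np.array(target)-s["position"])*100,2))
    if ydir is not None:
        a=np.degrees(np.arctan2(R[1,1],R[0,1])); t=(ydir-a+90)%180-90
        print("turn about tool z",round(-t*np.sign(1),1)," (q7 after either:",")")
E
python3 - <<'E'
from h import *
p,d=get_image("side")
for l in("nippers_mid","tool_case","handle","knuckle_roller"):
    r=masks_of(l,"side")
    for k in r[:2]:
        X,u,v=cloud("side",d,k["region"])
        print(l,k["score"],len(X),np.round(X.min(0),3),np.round(X.max(0),3),u.min(),u.max(),v.min(),v.max())
        if l!="tool_case" and len(X)<80: print(np.round(X[::4],3).tolist())
        np.save(f"{l}_{r.index(k) if 0 else len(X)}.npy",X)
plan([0.445,-0.43,0.23])
print(st()[1].round(3))
E
```

```text
nippers_mid 0.46 132 [ 0.434 -0.408  0.   ] [ 0.475 -0.301  0.014] 256 268 277 301
tool_case 0.97 2865 [ 0.312  0.18  -0.555] [0.721 1.696 0.308] 228 289 120 202
tool_case 0.62 57 [0.491 0.235 0.031] [0.55  0.39  0.146] 265 278 166 180
handle 0.68 1296 [ 0.45   0.268 -0.546] [0.789 1.705 0.309] 255 290 119 176
handle 0.34 11 [0.499 0.238 0.108] [0.513 0.252 0.123] 267 270 174 177
[[0.504, 0.252, 0.117], [0.504, 0.245, 0.116], [0.503, 0.238, 0.114]]
knuckle_roller 0.4 55 [0.49  0.23  0.021] [0.541 0.399 0.139] 265 276 168 182
[[0.541, 0.269, 0.139], [0.531, 0.265, 0.131], [0.531, 0.261, 0.127], [0.495, 0.262, 0.117], [0.512, 0.247, 0.125], [0.495, 0.257, 0.115], [0.512, 0.24, 0.123], [0.499, 0.242, 0.117], [0.518, 0.252, 0.112], [0.508, 0.242, 0.112], [0.504, 0.241, 0.108], [0.499, 0.236, 0.105], [0.499, 0.24, 0.098], [0.49, 0.231, 0.093]]
clk 1.5 pos [ 0.2779 -0.5598  0.2268] yax -63.6 q7 -0.08 w 0.999 F [ 0.4  0.2 -0.9] tilt [ 0.  0. -1.]
shift cm [20.74 -4.2  -0.32]
[[ 0.896  0.445  0.   ]
 [ 0.445 -0.896 -0.   ]
 [ 0.     0.    -1.   ]]
```

```bash
python3 -m crank '[[[4.6,-2,0],0,0],[[4.6,-2,0],0,0],[[4.6,-2,0],0,0],[[4.6,-2,0],0,0],[[4.6,-2,0],0,0]]' 40; python3 -m crank '[[[0,0,0],-8.5,0],[[0,0,0],-8.5,0],[[0,0,0],-8.5,0],[[0,0,0],-8.5,0],[[0,0,0],-8.5,0]]'
python3 - <<'E'
from h import *
plan(None)
p,d=get_image("wrist");cv2.imwrite("pics/w1.png",cv2.resize(p,None,fx=1.5,fy=1.5)[:,:,::-1])
for l in("nippers_mid","nippers_tips","nippers_handles"):
    r=look_for(l,"wrist"); print(l,[(np.round(x["location"],4).tolist(),round(x["score"],2)) for x in r[:3]])
r=masks_of("nippers_mid","wrist")[0];X,u,v=cloud("wrist",d,r["region"])
np.save("nip.npy",X)
X=X[(X[:,2]>.003)&(X[:,2]<.03)]
print(r["score"],len(X),X.min(0),X.max(0)); rect=cv2.minAreaRect(np.float32(X[:,:2])); print(rect,cv2.boxPoints(rect))
E
```

```text
clock: 2.0
position: [0.44, -0.367, 0.227]
ee_rot: [3.058, 0.717, 0.001]
force: [1.6, 0.0, -0.1]
width: 0.999
clock: 2.5
position: [0.439, -0.3686, 0.2268]
ee_rot: [2.585, 1.785, -0.0]
force: [0.1, 0.1, 1.1]
width: 1.002
clk 2.5 pos [ 0.439  -0.3686  0.2268] yax -20.7 q7 0.16 w 1.002 F [0.1 0.1 1.1] tilt [-0.  0. -1.]
nippers_mid [([0.4502, -0.3371, 0.0092], 0.95)]
nippers_tips [([0.452, -0.3423, 0.0066], 0.79)]
nippers_handles [([0.4476, -0.3427, 0.0106], 0.75)]
0.94 1653 [ 0.43278642 -0.41975159  0.00412596] [ 0.47513924 -0.28709629  0.01617135]
((0.45111918449401855, -0.3540956676006317), (0.13307560980319977, 0.039706889539957047), 82.58541870117188) [[ 0.42284518 -0.41751507]
 [ 0.46222007 -0.42263916]
 [ 0.47939318 -0.29067627]
 [ 0.4400183  -0.28555217]]
```

View pics/w1.png

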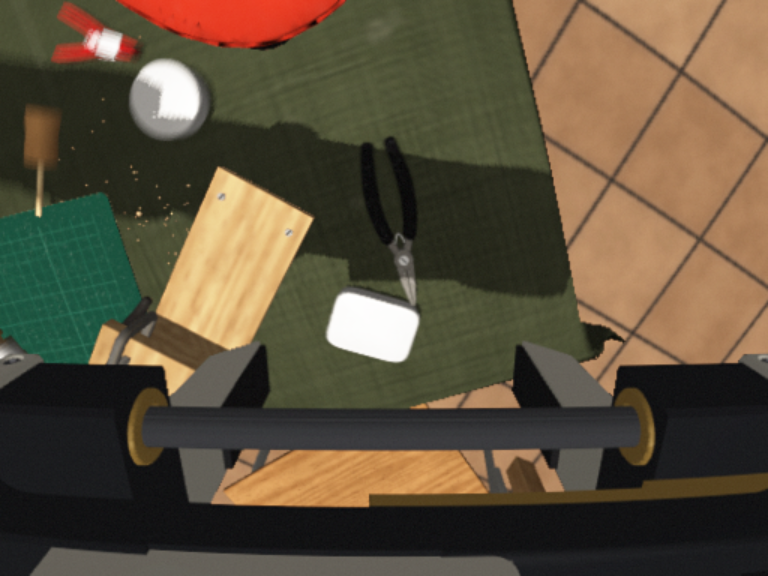

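```bash
python3 - <<'E'
from h import *
X=np.load("nip.npy");X=X[(X[:,2]>.003)&(X[:,2]<.03)]
for y in np.arange(-.42,-.285,.01):
    k=(X[:,1]>=y)&(X[:,1]<y+.01)
    if k.any(): print(round(y+.005,3),X[k,0].min().round(4),X[k,0].max().round(4),((X[k,0].min()+X[k,0].max())/2).round(4),np.median(X[k,2]).round(4))
c=get_calibration("wrist"); s,R=st(); print(proj(c,s["position"])*1.5)
E
```

```text
-0.415 0.4377 0.4433 0.4405 0.0101
-0.405 0.4371 0.4482 0.4426 0.0106
-0.395 0.4368 0.4511 0.444 0.0108
-0.385 0.4381 0.4529 0.4455 0.0114
-0.375 0.4388 0.4596 0.4492 0.0105
-0.365 0.4341 0.4662 0.4501 0.0116
-0.355 0.4334 0.4701 0.4517 0.0122
-0.345 0.4328 0.4723 0.4525 0.0124
-0.335 0.4334 0.4736 0.4535 0.0128
-0.325 0.4342 0.4749 0.4546 0.0128
-0.315 0.4375 0.4749 0.4562 0.0129
-0.305 0.4403 0.4751 0.4577 0.0127
-0.295 0.4428 0.4746 0.4587 0.0125
-0.285 0.4484 0.4558 0.4521 0.0125
[[387.99670138 364.43775832]]
```

```bash
python3 -m crank '[[[0,0,0],-6.1,60],[[0,0,0],-6.1,60],[[3.6,0.9,0],0,60],[[0,0,5],0,60],[[0,0,5],0,60]]' 25; python3 -c "
from h import *
plan([.4535,-.334,.004],-8.5)"
```

```text
clock: 3.25
position: [0.4554, -0.3341, 0.1272]
ee_rot: [2.385, 2.037, 0.003]
force: [0.0, -0.1, -0.1]
width: 0.763
clk 3.25 pos [ 0.4554 -0.3341  0.1272] yax -9.0 q7 0.25 w 0.763 F [ 0.  -0.1 -0.1] tilt [-0.002  0.005 -1.   ]
shift cm [ 0.   -0.25 12.32]
turn about tool z -0.5  (q7 after either: )
```

```bash
python3 -m crank '[[[0,-0.15,4.5],0,60],[[0,0,4.5],0,60],[[0,0,3.3],0,60],[[0,0,0],0,60]]'; python3 -c "
from h import *
plan([.4535,-.334,.004],-8.5)
p,d=get_image('wrist');cv2.imwrite('pics/w2.png',p[:,:,::-1])"
```

```text
clock: 3.65
position: [0.4516, -0.334, 0.0019]
ee_rot: [-2.389, -2.038, 0.002]
force: [0.2, -0.7, 0.5]
width: 0.765
clk 3.65 pos [ 0.4516 -0.334   0.0019] yax -9.1 q7 0.19 w 0.765 F [ 0.2 -0.7  0.5] tilt [ 0.    -0.002 -1.   ]
shift cm [ 0.03  0.19 -0.21]
turn about tool z -0.6  (q7 after either: )
```

View pics/w2.png

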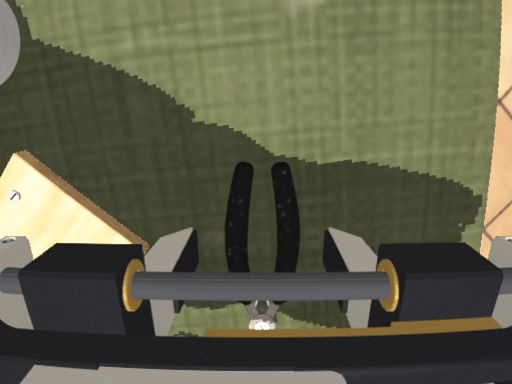

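```bash
python3 -m crank '[[[0,0.15,-0.2],0,60],[[0,0,0],0,255],[[0,0,0],0,255],[[0,0,0],0,255],[[0,0,0],0,255]]' 25;python3 -m crank '[[[0,0,0],0,255],[[0,0,-3],0,255],[[0,0,-5],0,255],[[0,0,-5],0,255],[[0,0,-5],0,255]]'; python3 -c "
from h import *
plan(None)
p,d=get_image('wrist');cv2.imwrite('pics/w3.png',p[:,:,::-1])"
```

```text
clock: 4.2
position: [0.4534, -0.3345, 0.0059]
ee_rot: [2.387, 2.042, 0.0]
force: [-0.3, -0.1, 0.3]
width: 0.466
clock: 4.7
position: [0.4529, -0.3341, 0.1875]
ee_rot: [-2.387, -2.042, 0.0]
force: [1.2, -0.8, -1.7]
width: 0.415
clk 4.7 pos [ 0.4529 -0.3341  0.1875] yax -8.9 q7 0.27 w 0.415 F [ 1.2 -0.8 -1.7] tilt [ 0.    -0.001 -1.   ]
```

View pics/w3.png

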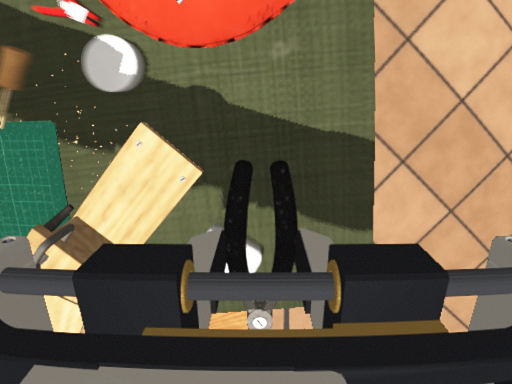

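```bash
python3 - <<'E'
from h import *
X=np.load("tool_case_2865.npy")
k=(np.abs(X[:,2]-.086)<.006)&(X[:,1]<.7); P=X[k]; print(k.sum())
rect=cv2.minAreaRect(np.float32(P[:,:2])); print(rect); print(cv2.boxPoints(rect).round(3).tolist())
k=(X[:,2]>.285)&(X[:,1]<.7);print("bar",X[k].min(0),X[k].max(0)); print(X[k][:,:2].round(3).tolist()[::4])
k=(X[:,2]>.13)&(X[:,2]<.23)&(X[:,1]<.7);Q=X[k]; 
u,s,vt=np.linalg.svd(Q-Q.mean(0),full_matrices=False);print("lid plane n",vt[2],Q.mean(0),s)
E
```

```text
273
((0.4593399167060852, 0.33224546909332275), (0.18444330990314484, 0.24965164065361023), 35.13637161254883)
[[0.31200000643730164, 0.38100001215934753], [0.4560000002384186, 0.1770000010728836], [0.6069999933242798, 0.28299999237060547], [0.46299999952316284, 0.4869999885559082]]
bar [0.51003568 0.329748   0.29611635] [0.58502629 0.44279985 0.30814064]
[[0.515, 0.441], [0.519, 0.435], [0.515, 0.438], [0.531, 0.408], [0.536, 0.404], [0.541, 0.408], [0.557, 0.385], [0.562, 0.38], [0.566, 0.371], [0.573, 0.352], [0.581, 0.341]]
lid plane n [0.82694752 0.56205075 0.01602375] [0.53184643 0.36088682 0.17987932] [1.79272686 0.73024796 0.21533572]
```

```bash
python3 -m crank '[[[0,0,-3.8],-8.5,255],[[0,0,-3.8],-8.5,255],[[0,0,-3.7],-8.5,255],[[0,0,0],-8.5,255],[[0,0,0],-8.5,255]]'; python3 -c "
from h import *
plan([.412,.35,.30],35)"
```

```text
clock: 5.25
position: [0.4538, -0.3347, 0.2998]
ee_rot: [1.476, 2.771, -0.001]
force: [-1.2, 0.2, -2.2]
width: 0.416
clk 5.25 pos [ 0.4538 -0.3347  0.2998] yax 33.9 q7 1.0 w 0.416 F [-1.2  0.2 -2.2] tilt [-0.002  0.001 -1.   ]
shift cm [59.14 34.75 -0.13]
turn about tool z -1.1  (q7 after either: )
```

```bash
python3 -m crank '[[[3.9,2.3,0],-1,255],[[3.9,2.3,0],0,255],[[3.9,2.3,0],0,255],[[3.9,2.3,0],0,255],[[3.9,2.3,0],0,255]]' ;python3 -m crank '[[[3.9,2.3,0],0,255],[[3.9,2.3,0],0,255],[[3.9,2.3,0],0,255],[[3.9,2.3,0],0,255],[[3.9,2.3,0],0,255]]'; python3 -c "
from h import *
plan([.412,.35,.30],35)"
```

```text
clock: 5.75
position: [0.4375, -0.1069, 0.2984]
ee_rot: [1.461, 2.781, -0.001]
force: [1.1, 0.0, -1.1]
width: 0.416
clock: 6.25
position: [0.4214, 0.1187, 0.2986]
ee_rot: [1.461, 2.78, -0.0]
force: [1.2, -0.8, -0.9]
width: 0.415
clk 6.25 pos [0.4214 0.1187 0.2986] yax 34.6 q7 0.1 w 0.415 F [ 1.2 -0.8 -0.9] tilt [-0.001  0.    -1.   ]
shift cm [19.58 12.34 -0.15]
turn about tool z -0.4  (q7 after either: )
```

```bash
python3 -m crank '[[[3.5,2.2,0],-0.4,255],[[3.5,2.2,0],0,255]]'; python3 -c "
from h import *
plan([.412,.35,.30],35)
p,d=get_image('wrist');cv2.imwrite('pics/w4.png',cv2.resize(p,None,fx=1.5,fy=1.5)[:,:,::-1]);np.savez('w4.npz',d=d,p=p,**get_calibration('wrist'))
p,d=get_image('top');cv2.imwrite('pics/t4.png',p[:,:,::-1])
"
```

```text
clock: 6.45
position: [0.4178, 0.2013, 0.2986]
ee_rot: [1.451, 2.786, -0.0]
force: [1.5, 0.2, -1.2]
width: 0.416
clk 6.45 pos [0.4178 0.2013 0.2986] yax 35.0 q7 -0.11 w 0.416 F [ 1.5  0.2 -1.2] tilt [-0.001  0.    -1.   ]
shift cm [12.51  8.06 -0.15]
turn about tool z -0.0  (q7 after either: )
```

View pics/w4.png

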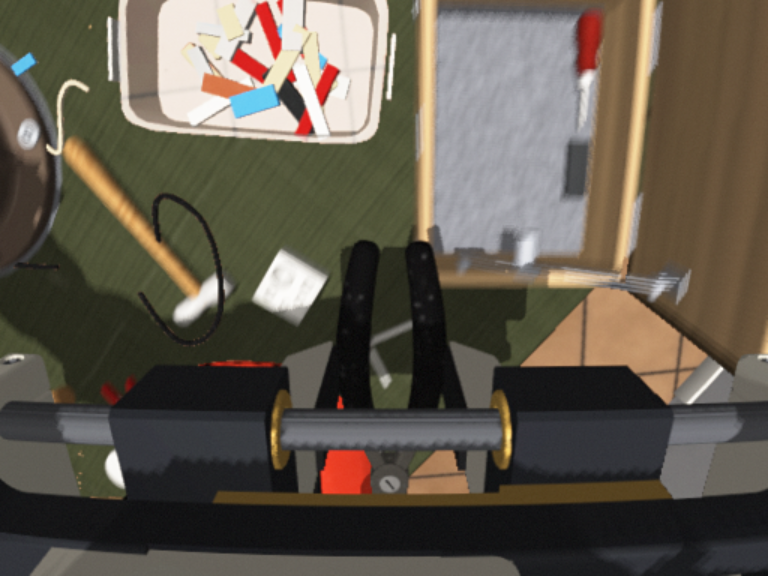

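View pics/t4.png

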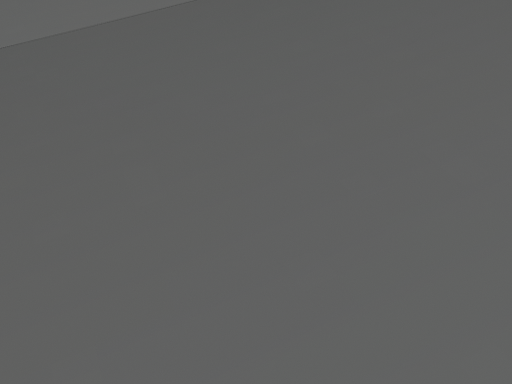

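```bash
python3 - <<'E'
from h import *
f=np.load("w4.npz");c={k:f[k] for k in f.files if k not in("d","p")};d=f["d"]
X,u,v=cloudc(c,d); 
a=np.radians(35);ex=np.array([np.cos(a),np.sin(a)]);ey=np.array([-ex[1],ex[0]]);C=np.array([.459,.332])
L=np.c_[(X[:,:2]-C)@ex,(X[:,:2]-C)@ey,X[:,2]]
k=(np.abs(L[:,2]-.086)<.004)&(np.abs(L[:,0])<.11)&(np.abs(L[:,1])<.15);P=L[k]
print(k.sum())
for y in np.arange(-.13,.13,.02):
    r=P[(P[:,1]>y)&(P[:,1]<y+.02)]
    for lo,hi in((-.11,-.03),(.05,.11)):
        q=r[(r[:,0]>lo)&(r[:,0]<hi)]
        if len(q)>4: print(round(y+.01,3),lo,len(q),np.percentile(q[:,0],[3,50,97]).round(4),np.median(q[:,2]).round(4))
for x in np.arange(-.07,.08,.02):
    r=P[(P[:,0]>x)&(P[:,0]<x+.02)&(P[:,1]<-.08)]
    if len(r)>4: print("right x",round(x+.01,3),len(r),np.percentile(r[:,1],[3,50,97]).round(4))
k=(np.abs(L[:,0])<.05)&(np.abs(L[:,1])<.09)&(L[:,2]<.05);print("floor",np.median(L[k,2]))
# roller: z>.095 near right wall
k=(L[:,2]>.112)&(L[:,2]<.13)&(L[:,1]<-.05)&(L[:,1]>-.13)&(np.abs(L[:,0])<.06);print("roller",k.sum(),np.percentile(L[k],[5,50,95],axis=0).round(4) if k.any() else 0)
for lab in("knuckle_roller","doming_block","nippers_mid"):
    pass
c2=get_image("wrist")
for lab in("knuckle_roller","doming_block","handle"):
    print(lab,[(np.round(x["location"],4).tolist(),round(x["score"],2)) for x in look_for(lab,"wrist")[:2]])
E
```

```text
3599
-0.12 -0.11 26 [-0.0623 -0.0477 -0.0318] 0.0883
-0.1 -0.11 228 [-0.0634 -0.0459 -0.0314] 0.088
-0.1 0.05 156 [0.0523 0.0791 0.0865] 0.088
-0.08 -0.11 9 [-0.0835 -0.0792 -0.0754] 0.088
-0.08 0.05 134 [0.0787 0.0815 0.0869] 0.0884
-0.06 -0.11 134 [-0.0841 -0.0796 -0.0756] 0.0881
-0.06 0.05 146 [0.0779 0.0813 0.0876] 0.0886
-0.04 -0.11 128 [-0.0842 -0.08   -0.0762] 0.0883
-0.04 0.05 147 [0.0778 0.0807 0.0866] 0.0883
-0.02 -0.11 132 [-0.0838 -0.0797 -0.0754] 0.0883
-0.02 0.05 151 [0.0773 0.0806 0.0865] 0.0886
0.0 -0.11 155 [-0.0853 -0.0808 -0.0761] 0.0882
0.0 0.05 143 [0.0776 0.0801 0.0862] 0.0885
0.02 -0.11 150 [-0.0856 -0.0814 -0.0776] 0.0881
0.02 0.05 160 [0.0771 0.0795 0.0856] 0.0884
0.04 -0.11 158 [-0.086  -0.0818 -0.077 ] 0.0886
0.04 0.05 151 [0.0767 0.0792 0.0858] 0.0886
0.06 -0.11 152 [-0.0855 -0.0818 -0.0776] 0.0885
0.06 0.05 162 [0.0766 0.0792 0.086 ] 0.0887
0.08 -0.11 156 [-0.0857 -0.0814 -0.077 ] 0.0886
0.08 0.05 157 [0.0764 0.0792 0.0857] 0.0885
0.1 -0.11 118 [-0.086  -0.0817 -0.0772] 0.0886
0.1 0.05 151 [0.0764 0.0785 0.0852] 0.0886
0.12 0.05 19 [0.0761 0.0789 0.0844] 0.0891
right x -0.06 91 [-0.1109 -0.1055 -0.1022]
right x -0.04 163 [-0.1106 -0.104  -0.091 ]
right x -0.02 132 [-0.1105 -0.1054 -0.1016]
right x 0.0 79 [-0.1107 -0.1077 -0.1018]
right x 0.02 98 [-0.1104 -0.1062 -0.1019]
right x 0.04 67 [-0.1104 -0.1073 -0.1037]
right x 0.06 49 [-0.1089 -0.1061 -0.1008]
right x 0.08 172 [-0.1034 -0.0928 -0.0807]
floor 0.013521856561807856
roller 500 [[-0.0137 -0.0938  0.1143]
 [-0.0068 -0.0817  0.121 ]
 [ 0.0085 -0.0643  0.1274]]
knuckle_roller [([0.4998, 0.2521, 0.1185], 0.58)]
doming_block [([0.3715, 0.1012, 0.0254], 0.74)]
handle [([0.5345, 0.3646, 0.188], 0.94)]
```

```bash
python3 -c "
from h import *
plan([.4036,.3556,.16],35.5)"
```

```text
clk 6.75 pos [0.4184 0.1987 0.2983] yax 34.9 q7 -0.11 w 0.417 F [ 0.1 -0.9 -0.8] tilt [-0.001 -0.001 -1.   ]
shift cm [13.72  7.79 13.82]
turn about tool z -0.6  (q7 after either: )
```

```bash
python3 -m crank '[[[4.0,2.3,0],-0.6,255],[[4.0,2.2,0],0,255],[[4.0,2.2,0],0,255],[[1.7,1.1,0],0,255],[[0,0,0],0,255]]'; python3 -c "
from h import *
plan([.4036,.3556,.16],35.5)
p,d=get_image('wrist');cv2.imwrite('pics/w5.png',cv2.resize(p,None,fx=1.5,fy=1.5)[:,:,::-1]);np.savez('w5.npz',d=d,p=p,**get_calibration('wrist'))
"
```

```text
clock: 7.25
position: [0.4019, 0.3585, 0.2984]
ee_rot: [-1.432, -2.794, -0.001]
force: [0.8, -0.5, -1.4]
width: 0.415
clk 7.25 pos [0.4019 0.3585 0.2984] yax 35.7 q7 -0.47 w 0.415 F [ 0.8 -0.5 -1.4] tilt [ 0.002 -0.    -1.   ]
shift cm [-0.36 -0.03 13.84]
turn about tool z 0.2  (q7 after either: )
```

View pics/w5.png

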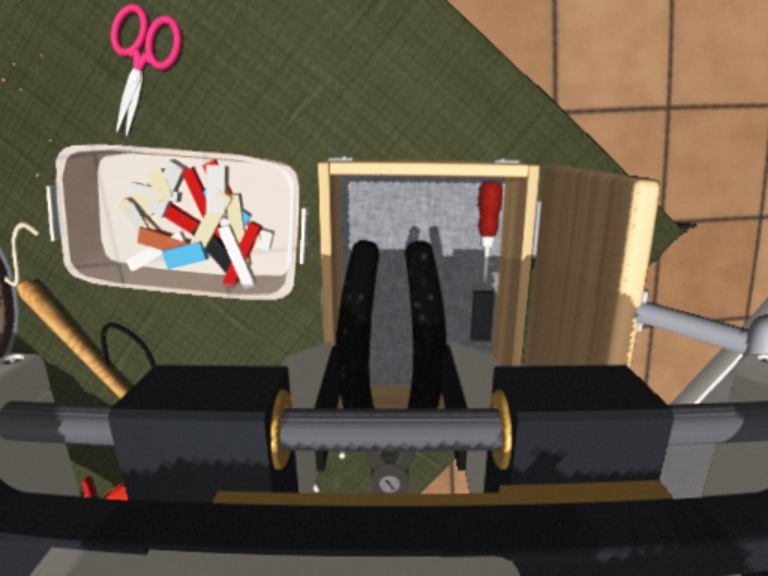

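```bash
cat > fit.py <<'E'
from h import *
a=np.radians(35.5);ex=np.array([np.cos(a),np.sin(a)]);ey=np.array([-ex[1],ex[0]]);C=np.array([.454,.340])
def toL(X): X=np.atleast_2d(X); return np.c_[(X[:,:2]-C)@ex,(X[:,:2]-C)@ey,X[:,2]]
def toW(x,y): return C+ex*x+ey*y
E
python3 - <<'E'
from fit import *
f=np.load("w5.npz");c={k:f[k] for k in f.files if k not in("d","p")};d=f["d"]
X,u,v=cloudc(c,d);L=toL(X)
k=(np.abs(L[:,2]-.087)<.004);P=L[k]
for y in np.arange(-.05,.12,.02):
    r=P[(P[:,1]>y)&(P[:,1]<y+.02)]
    for lo,hi in((-.11,-.06),(.05,.11)):
        q=r[(r[:,0]>lo)&(r[:,0]<hi)]
        if len(q)>4: print(round(y+.01,3),lo,len(q),np.percentile(q[:,0],[3,50,97]).round(4),np.median(q[:,2]).round(4))
for x in np.arange(-.07,.08,.02):
    r=P[(P[:,0]>x)&(P[:,0]<x+.02)&(P[:,1]>.1)&(P[:,1]<.14)]
    if len(r)>4: print("left x",round(x+.01,3),len(r),np.percentile(r[:,1],[3,50,97]).round(4))
for z in(.14,.18,.22,.25,.26):
    r=L[(np.abs(L[:,2]-z)<.006)&(np.abs(L[:,1])<.13)&(L[:,0]>.04)&(L[:,0]<.11)]
    if len(r): print("lid z",z,len(r),np.percentile(r[:,0],[3,50,97]).round(4))
k=(L[:,2]>.29)&(L[:,2]<.33)&(L[:,0]>.07)&(L[:,0]<.16);print("bar",k.sum(),np.percentile(L[k],[2,50,98],axis=0).round(4))
E
```

```text
-0.04 -0.11 57 [-0.0893 -0.0848 -0.0806] 0.0875
-0.04 0.05 107 [0.0727 0.0764 0.0815] 0.087
-0.02 -0.11 116 [-0.0902 -0.0848 -0.0808] 0.0875
-0.02 0.05 117 [0.0729 0.0764 0.0815] 0.0875
-0.0 -0.11 130 [-0.0905 -0.0849 -0.0802] 0.0873
-0.0 0.05 119 [0.073  0.0768 0.0817] 0.0876
0.02 -0.11 111 [-0.0885 -0.0843 -0.0805] 0.0875
0.02 0.05 125 [0.0731 0.0767 0.0816] 0.0873
0.04 -0.11 131 [-0.0887 -0.0844 -0.0801] 0.0872
0.04 0.05 146 [0.0734 0.0779 0.0832] 0.0872
0.06 -0.11 128 [-0.0887 -0.0842 -0.0802] 0.0873
0.06 0.05 161 [0.0737 0.0786 0.0834] 0.0876
0.08 -0.11 137 [-0.0883 -0.0837 -0.0799] 0.0872
0.08 0.05 156 [0.074  0.0783 0.0834] 0.0871
0.1 -0.11 271 [-0.0885 -0.0798 -0.0616] 0.0871
0.1 0.05 292 [0.051  0.0693 0.0815] 0.0873
0.12 -0.11 17 [-0.0856 -0.0746 -0.0654] 0.0843
left x -0.06 148 [0.1011 0.1056 0.1091]
left x -0.04 136 [0.1011 0.1051 0.1091]
left x -0.02 136 [0.1011 0.1052 0.1091]
left x 0.0 144 [0.1012 0.1052 0.1092]
left x 0.02 135 [0.1013 0.1058 0.1094]
left x 0.04 122 [0.1015 0.105  0.1084]
left x 0.06 134 [0.1006 0.1042 0.1086]
left x 0.08 74 [0.1008 0.1043 0.1078]
lid z 0.14 399 [0.0791 0.0799 0.0811]
lid z 0.18 531 [0.0753 0.0761 0.0775]
lid z 0.22 673 [0.0722 0.073  0.0742]
lid z 0.25 866 [0.0697 0.0704 0.0716]
lid z 0.26 2727 [0.0694 0.0731 0.0806]
bar 700 [[0.097  0.0471 0.2907]
 [0.1042 0.0536 0.2997]
 [0.1076 0.0625 0.3078]]
```

```bash
python3 -m crank '[[[-0.2,0,0],0,255],[[0,0,0],0,255],[[0,0,0],0,255]]';cat > grab.py <<'E'
from fit import *
def grab(fn):
    c=get_calibration("wrist"); p,d=get_image("wrist"); c2=get_calibration("wrist")
    print("cam drift",np.round((-c["R"].T@c["t"])-(-c2["R"].T@c2["t"]),4))
    cv2.imwrite(f'pics/{fn}.png',cv2.resize(p,None,fx=1.5,fy=1.5)[:,:,::-1]);np.savez(fn+'.npz',d=d,p=p,**c)
    return c,p,d
E
cat > m.py <<'E'
from grab import *
import sys
plan([.4036,.3556,.16],35.5)
c,p,d=grab(sys.argv[1])
X,u,v=cloudc(c,d);L=toL(X)
k=(np.abs(L[:,2]-.087)<.004);P=L[k]
for y in np.arange(-.05,.12,.04):
    r=P[(P[:,1]>y)&(P[:,1]<y+.02)]
    for lo,hi in((-.11,-.06),(.05,.11)):
        q=r[(r[:,0]>lo)&(r[:,0]<hi)]
        if len(q)>4: print(round(y+.01,3),lo,len(q),np.percentile(q[:,0],[3,50,97]).round(4),np.median(q[:,2]).round(4))
for x in np.arange(-.07,.08,.04):
    for lo,hi in((.09,.14),(-.14,-.09)):
        r=P[(P[:,0]>x)&(P[:,0]<x+.02)&(P[:,1]>lo)&(P[:,1]<hi)]
        if len(r)>4: print("side x",round(x+.01,3),len(r),np.percentile(r[:,1],[3,50,97]).round(4))
k=(L[:,2]>.29)&(L[:,2]<.33)&(L[:,0]>.07)&(L[:,0]<.16)
if k.any(): print("bar",k.sum(),np.percentile(L[k],[2,50,98],axis=0).round(4))
E
python3 m.py w6
```

```text
clock: 7.6
position: [0.4044, 0.3535, 0.2988]
ee_rot: [1.439, 2.792, -0.001]
force: [-0.1, 0.9, -1.3]
width: 0.416
clk 7.6 pos [0.4044 0.3535 0.2988] yax 35.5 q7 -0.46 w 0.416 F [-0.1  0.9 -1.3] tilt [-0.001  0.    -1.   ]
shift cm [ 0.23  0.05 13.88]
turn about tool z -0.0  (q7 after either: )
cam drift [ 0.0002 -0.0003 -0.0001]
-0.04 -0.11 73 [-0.0882 -0.084  -0.0802] 0.0874
-0.04 0.05 112 [0.0736 0.0771 0.0823] 0.0876
-0.0 -0.11 128 [-0.0895 -0.0842 -0.0797] 0.0874
-0.0 0.05 116 [0.0738 0.0775 0.0824] 0.0875
0.04 -0.11 124 [-0.0878 -0.0834 -0.0794] 0.0874
0.04 0.05 139 [0.0741 0.0783 0.0834] 0.0876
0.08 -0.11 135 [-0.0881 -0.0834 -0.0796] 0.0874
0.08 0.05 152 [0.0749 0.0788 0.0835] 0.0874
0.12 -0.11 47 [-0.0876 -0.0729 -0.0608] 0.0872
0.12 0.05 28 [0.0512 0.0656 0.081 ] 0.0871
side x -0.06 139 [0.1043 0.1087 0.1122]
side x -0.02 152 [0.103  0.1076 0.112 ]
side x 0.02 125 [0.1032 0.1066 0.111 ]
side x 0.06 138 [0.1023 0.1068 0.1104]
bar 796 [[0.0972 0.0454 0.2904]
 [0.1047 0.0542 0.3004]
 [0.1075 0.0636 0.308 ]]
```

```bash
python3 -c "
from h import *
plan([.4044,.3503,.021],35)"; python3 -m crank '[[[-0.2,-0.2,4.5],0.5,255],[[0,0,4.5],0,255],[[0,0,4.5],0,255],[[0,0,4],0,255],[[0,0,4],0,255]]' ;python3 -m crank '[[[0,0,3],0,255],[[0,0,1.5],0,255],[[0,0,0.6],0,255],[[0,0,0],0,255],[[0,0,0],0,255]]'; python3 -c "
from grab import *
plan([.4044,.3503,.021],35)
grab('w7')"
```

```text
clk 7.65 pos [0.4042 0.3539 0.2988] yax 35.5 q7 -0.46 w 0.419 F [-0.5 -0.2 -1.4] tilt [-0.001  0.    -1.   ]
shift cm [-0.28 -0.2  27.78]
turn about tool z 0.5  (q7 after either: )
clock: 8.15
position: [0.4034, 0.3516, 0.0823]
ee_rot: [1.45, 2.787, 0.0]
force: [-0.4, 0.1, -1.2]
width: 0.418
clock: 8.65
position: [0.4039, 0.3531, 0.0341]
ee_rot: [1.448, 2.787, 0.003]
force: [0.1, 0.1, -0.6]
width: 0.416
clk 8.65 pos [0.4039 0.3531 0.0341] yax 35.1 q7 -0.73 w 0.416 F [ 0.1  0.1 -0.6] tilt [ 0.     0.002 -1.   ]
shift cm [-0.26 -0.12  1.31]
turn about tool z 0.1  (q7 after either: )
cam drift [-0.      0.     -0.0001]
```

View pics/w7.png

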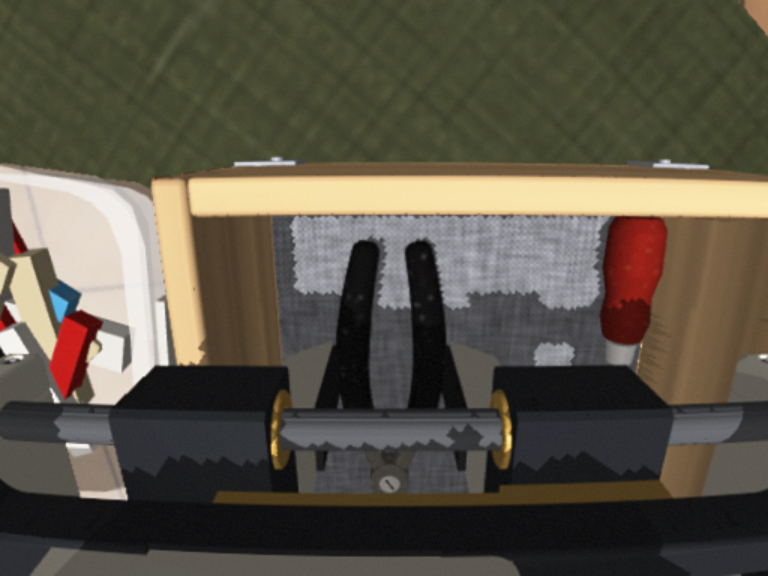

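```bash
python3 -m crank '[[[0,0,0.6],0,255],[[0,0,0.6],0,255],[[0,0,0],0,255],[[0,0,0],0,255]]'; python3 -c "
from h import *
plan([.4044,.3503,.021],35)"
```

```text
clock: 9.1
position: [0.4042, 0.353, 0.0242]
ee_rot: [1.447, 2.785, 0.003]
force: [-4.1, -9.6, 46.7]
width: 0.417
clk 9.1 pos [0.4042 0.353  0.0242] yax 35.1 q7 -0.74 w 0.417 F [-4.1 -9.6 46.7] tilt [-0.002  0.004 -1.   ]
shift cm [-0.23 -0.14  0.32]
turn about tool z 0.1  (q7 after either: )
```

```bash
python3 -m crank '[[[0,0,-0.4],0,255]]'; python3 -c "
from grab import *
plan([.4044,.3503,.021],35)
grab('w8')
p,d=get_image('side')
a=cv2.resize(p[110:210,200:320],None,fx=6,fy=6,interpolation=cv2.INTER_CUBIC);cv2.imwrite('pics/s8.png',a[:,:,::-1])
plan(None)
"
```

```text
clock: 9.2
position: [0.4037, 0.3527, 0.0261]
ee_rot: [1.447, 2.786, 0.003]
force: [-0.2, 0.8, -1.4]
width: 0.418
clk 9.2 pos [0.4037 0.3527 0.0261] yax 35.1 q7 -0.74 w 0.418 F [-0.2  0.8 -1.4] tilt [-0.001  0.002 -1.   ]
shift cm [-0.23 -0.08  0.51]
turn about tool z 0.1  (q7 after either: )
cam drift [-0. -0.  0.]
clk 9.3 pos [0.4036 0.3526 0.0254] yax 35.1 q7 -0.74 w 0.417 F [ 0.3  0.  -1.5] tilt [-0.     0.002 -1.   ]
```

View pics/w8.png

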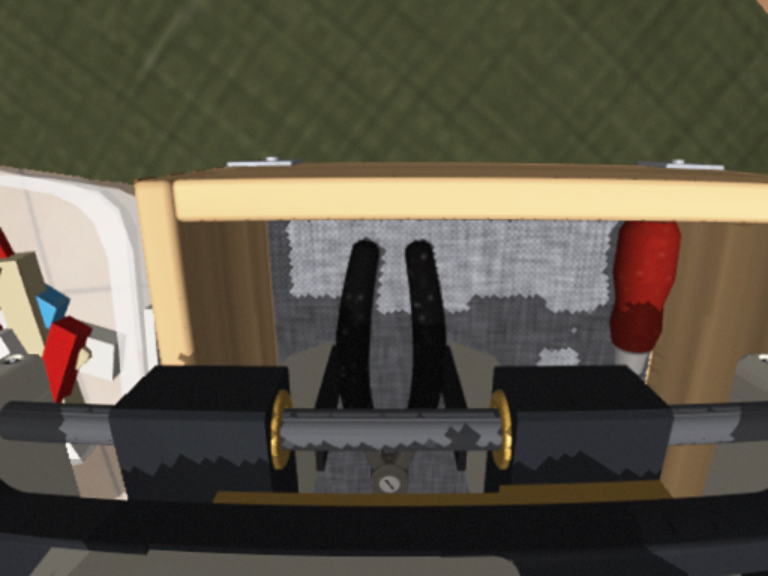

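View pics/s8.png

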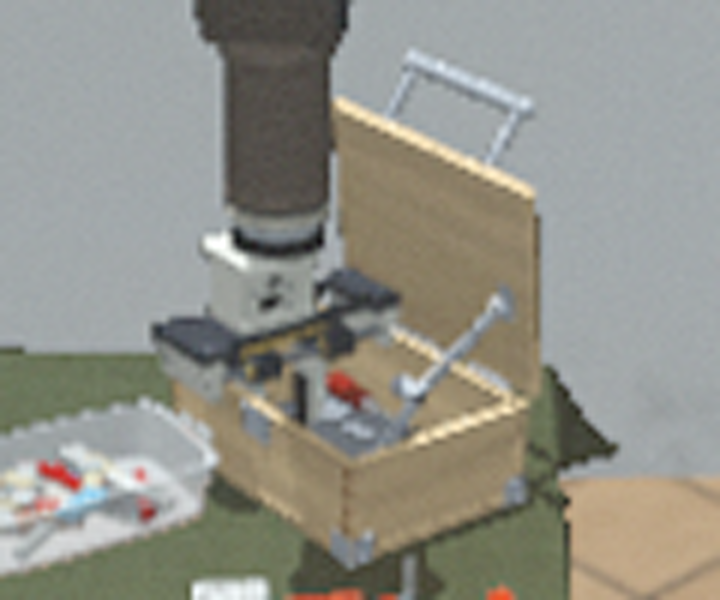

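```bash
python3 - <<'E'
from grab import *
for fn in("w7","w8"):
    f=np.load(fn+".npz");c={k:f[k] for k in f.files if k not in("d","p")};d=f["d"]
    X,u,v=cloudc(c,d)
    for nm,(u0,u1,v0,v1) in dict(handleL=(235,243,200,230),handleR=(280,288,200,230),floor=(200,220,160,180),tipL=(242,248,163,170),rim=(160,400,126,136),jaw=(250,270,318,325)).items():
        k=(u>=u0)&(u<u1)&(v>=v0)&(v<v1);print(fn,nm,np.percentile(X[k],[10,50,90],axis=0).round(4)[:,2], X[k].mean(0).round(3))
E
```

```text
w7 handleL [0.0409 0.0419 0.0427] [0.383 0.363 0.042]
w7 handleR [0.0412 0.042  0.0429] [0.402 0.376 0.042]
w7 floor [0.0114 0.0123 0.0132] [0.358 0.366 0.012]
w7 tipL [0.0401 0.0409 0.0418] [0.371 0.385 0.041]
w7 rim [0.0869 0.0877 0.0885] [0.37  0.412 0.088]
w7 jaw [0.0388 0.0398 0.0406] [0.432 0.312 0.04 ]
w8 handleL [0.033  0.0339 0.0347] [0.383 0.362 0.034]
w8 handleR [0.0331 0.0341 0.0347] [0.402 0.376 0.034]
w8 floor [0.0115 0.0123 0.0131] [0.358 0.368 0.012]
w8 tipL [0.0318 0.0328 0.0337] [0.371 0.385 0.033]
w8 rim [0.0869 0.0877 0.0885] [0.369 0.412 0.088]
w8 jaw [0.0311 0.0319 0.0327] [0.432 0.312 0.032]
```

```bash
python3 -m crank '[[[0,0,0],0,125],[[0,0,0],0,125],[[0,0,0],0,125],[[0,0,0],0,125]]'; python3 -c "
from grab import *
plan([.4044,.3503,.021],35)
grab('w9')
"
```

```text
clock: 9.7
position: [0.4033, 0.3525, 0.0247]
ee_rot: [-1.448, -2.788, -0.001]
force: [1.9, 1.4, 2.5]
width: 0.508
clk 9.7 pos [0.4033 0.3525 0.0247] yax 35.1 q7 -0.74 w 0.508 F [1.9 1.4 2.5] tilt [ 0.  0. -1.]
shift cm [-0.24 -0.04  0.37]
turn about tool z 0.1  (q7 after either: )
cam drift [0.0001 0.     0.    ]
```

View pics/w9.png

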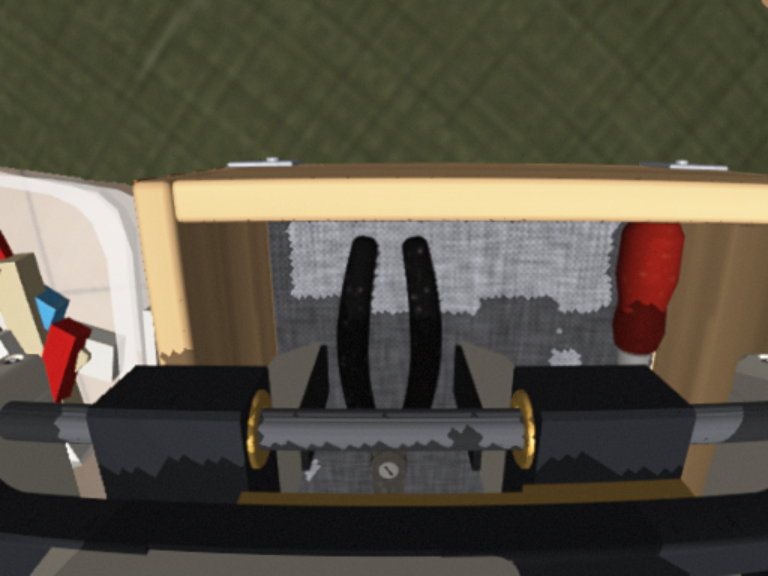

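```bash
python3 -m crank '[[[0,0,-2],0,125],[[0,0,-4.5],0,125],[[0,0,-5],0,125],[[0,0,-5],0,125],[[0,0,-5],0,125]]' ;python3 -m crank '[[[0,0,-5],0,255],[[-4,0,-1],-8.5,255],[[0,0,0],-8.5,255],[[0,0,0],-8.5,255],[[0,0,0],-8.5,255]]'; python3 -m crank '[[[0,0,0],-8.5,255],[[0,0,0],-8.5,255],[[0,0,0],-8.5,255],[[0,0,0],-8.5,255],[[0,0,0],-8.5,255]]' ; python3 -c "
from grab import *
plan(None,125)
grab('w10')
"
```

```text
clock: 10.25
position: [0.4022, 0.3516, 0.2411]
ee_rot: [-1.447, -2.787, 0.003]
force: [0.5, 0.7, -0.4]
width: 0.507
clock: 10.75
position: [0.4257, 0.319, 0.2992]
ee_rot: [-0.563, -3.09, 0.002]
force: [-0.3, 0.2, -0.5]
width: 0.123
clock: 11.25
position: [0.4254, 0.3192, 0.299]
ee_rot: [0.597, -3.083, 0.002]
force: [-0.2, -0.1, -0.3]
width: 0.003
clk 11.25 pos [0.4254 0.3192 0.299 ] yax 111.9 q7 0.8 w 0.003 F [-0.2 -0.1 -0.3] tilt [ 0.002 -0.001 -1.   ]
turn about tool z -13.1  (q7 after either: )
cam drift [-0.0005  0.0008  0.0002]
```

View pics/w10.png

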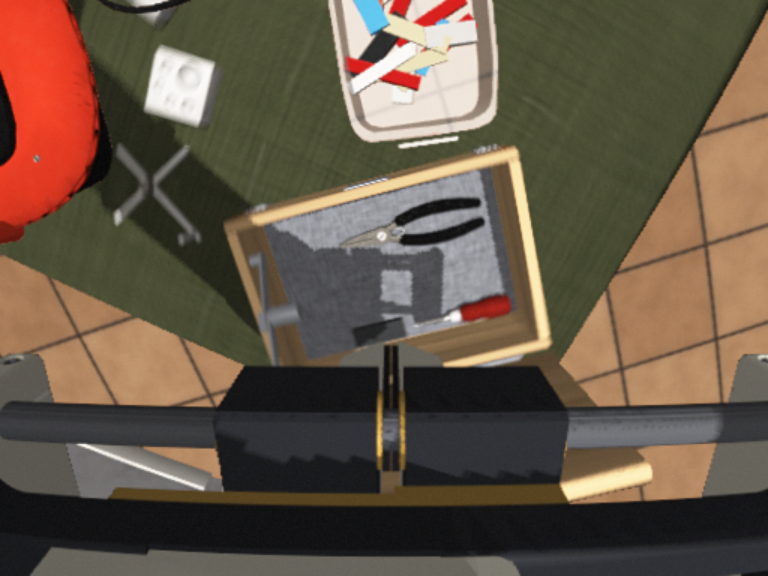

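```bash
python3 -m crank '[[[4,0,0],-6.5,255],[[0,0,0],-6.5,255],[[0,0,0],0,255],[[0,0,0],0,255],[[0,0,0],0,255]]'; cat > m2.py <<'E'
from grab import *
import sys
plan(None,125)
c,p,d=grab(sys.argv[1])
X,u,v=cloudc(c,d);L=toL(X)
k=(np.abs(L[:,2]-.087)<.005)&(np.abs(L[:,0])<.11)&(np.abs(L[:,1])<.15);P=L[k]
for y in np.arange(-.11,.12,.04):
    r=P[(P[:,1]>y)&(P[:,1]<y+.02)]
    for lo,hi in((-.11,-.06),(.06,.11)):
        q=r[(r[:,0]>lo)&(r[:,0]<hi)]
        if len(q)>4: print(round(y+.01,3),lo,len(q),np.percentile(q[:,0],[3,50,97]).round(4),np.median(q[:,2]).round(4))
for x in np.arange(-.07,.08,.04):
    for lo,hi in((.09,.14),(-.14,-.10)):
        r=P[(P[:,0]>x)&(P[:,0]<x+.02)&(P[:,1]>lo)&(P[:,1]<hi)]
        if len(r)>4: print("side x",round(x+.01,3),len(r),np.percentile(r[:,1],[3,50,97]).round(4))
r=masks_of("knuckle_roller","wrist")
for k in r[:2]:
    Y,uu,vv=cloudc(c,d,k["region"]);Y=toL(Y);print("roller",k["score"],len(Y),np.percentile(Y,[5,50,95],axis=0).round(4).tolist(),uu.min(),uu.max(),vv.min(),vv.max())
r=masks_of("nippers_mid","wrist")
for k in r[:1]:
    Y,uu,vv=cloudc(c,d,k["region"]);Y=toL(Y);print("nip",k["score"],len(Y),np.percentile(Y,[1,50,99],axis=0).round(4).tolist())
E
python3 m2.py w11
```

```text
clock: 11.8
position: [0.3893, 0.305, 0.2995]
ee_rot: [0.926, -3.002, -0.0]
force: [0.1, 0.1, -0.4]
width: 0.004
clk 11.8 pos [0.3893 0.305  0.2995] yax 124.3 q7 1.01 w 0.004 F [ 0.1  0.1 -0.4] tilt [ 0.  0. -1.]
turn about tool z -0.7  (q7 after either: )
cam drift [ 0. -0. -0.]
-0.1 -0.11 126 [-0.0893 -0.0855 -0.0814] 0.0875
-0.06 -0.11 133 [-0.089  -0.0849 -0.0805] 0.0873
-0.02 -0.11 147 [-0.09   -0.0859 -0.0807] 0.0873
0.02 -0.11 136 [-0.0884 -0.0843 -0.0799] 0.0874
0.06 -0.11 128 [-0.0884 -0.0848 -0.0804] 0.0874
0.1 -0.11 244 [-0.0882 -0.0799 -0.0613] 0.0875
side x -0.06 130 [0.1023 0.106  0.1109]
side x -0.06 141 [-0.1272 -0.1214 -0.1091]
side x -0.02 116 [0.1021 0.1059 0.1106]
side x -0.02 119 [-0.1272 -0.1222 -0.1187]
side x 0.02 110 [0.102  0.106  0.1105]
side x 0.02 55 [-0.1282 -0.1252 -0.1216]
roller 0.6 683 [[-0.0526, -0.1187, 0.0681], [-0.015, -0.1069, 0.1177], [0.0066, -0.0826, 0.1262]] 158 188 178 243
nip 0.77 1242 [[-0.0537, -0.0469, 0.0119], [-0.0359, 0.0271, 0.0218], [-0.0168, 0.0836, 0.025]]
```

View pics/w11.png

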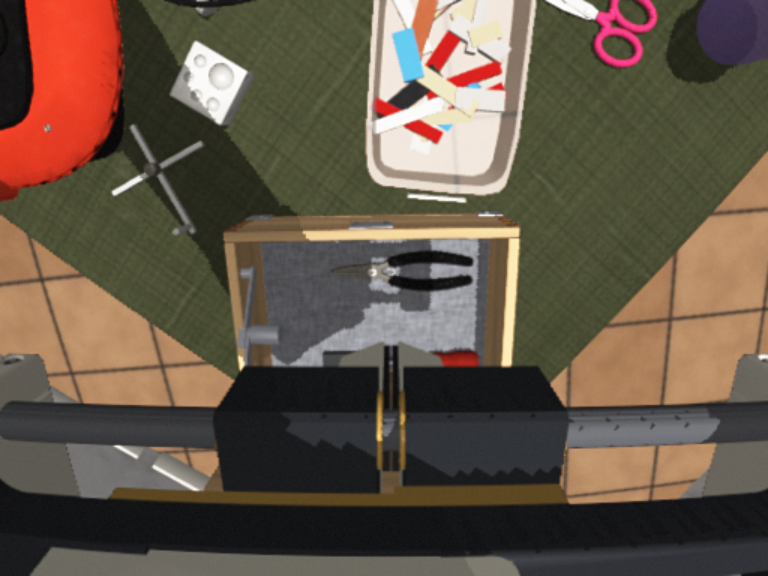

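```bash
sed -i 's/a=np.radians(35.5)/a=np.radians(35.2)/; s/C=np.array(.*$/C=np.array([.456,.3316])/' fit.py; python3 - <<'E'
from grab import *
f=np.load("w11.npz");c={k:f[k] for k in f.files if k not in("d","p")};d=f["d"]
X,u,v=cloudc(c,d);L=toL(X)
k=(u>=166)&(u<=186)&(v>=214)&(v<=232)&(L[:,2]>.1)
print(k.sum(),np.percentile(L[k],[3,50,97],axis=0).round(4))
t=L[k&(L[:,2]>L[k][:,2].max()-.003)];print("top",t.mean(0).round(4),u[k].min(),u[k].max(),v[k].min(),v[k].max())
for y in np.arange(-.11,-.06,.004):
    q=L[k&(L[:,1]>y)&(L[:,1]<y+.004)]
    if len(q): print(y.round(3),q[:,0].min().round(4),q[:,0].max().round(4),q[:,2].max().round(4))
s=cv2.resize(f["p"][170:250,140:270],None,fx=6,fy=6,interpolation=cv2.INTER_CUBIC);cv2.imwrite("pics/r11.png",s[:,:,::-1])
P=L[(np.abs(L[:,0])<.11)&(np.abs(L[:,1])<.14)&(L[:,2]>.1)&(L[:,2]<.2)&(L[:,1]<-.085)]
for z in np.arange(.1,.2,.01):
    q=P[(P[:,2]>z)&(P[:,2]<z+.01)]
    if len(q): print("arm z",z.round(2),len(q),q.min(0).round(3),q.max(0).round(3))
w=toW(0.002,-.082);print("press target",w); plan([w[0],w[1],.135],125.2)
E
```

```text
266 [[-0.0145 -0.0992  0.1091]
 [-0.0098 -0.0852  0.1194]
 [-0.0013 -0.0737  0.1218]]
top [-0.0076 -0.0854  0.1207] 166 186 214 232
-0.102 -0.016 -0.0104 0.1092
-0.098 -0.0145 0.0038 0.1219
-0.094 -0.0146 -0.0023 0.1219
-0.09 -0.0145 -0.0019 0.1227
-0.086 -0.0149 -0.0014 0.1221
-0.082 -0.0146 -0.0019 0.1222
-0.078 -0.0145 -0.0017 0.1217
-0.074 -0.0141 -0.0019 0.121
arm z 0.1 53 [-0.031 -0.102  0.1  ] [-0.01  -0.099  0.11 ]
arm z 0.11 127 [-0.019 -0.105  0.11 ] [ 0.01  -0.085  0.12 ]
arm z 0.12 161 [-0.013 -0.106  0.12 ] [ 0.015 -0.085  0.13 ]
arm z 0.13 9 [ 0.006 -0.099  0.13 ] [ 0.011 -0.098  0.133]
arm z 0.16 9 [ 0.08  -0.12   0.161] [ 0.083 -0.117  0.169]
arm z 0.17 34 [ 0.079 -0.121  0.17 ] [ 0.081 -0.111  0.18 ]
arm z 0.18 63 [ 0.079 -0.12   0.18 ] [ 0.081 -0.107  0.19 ]
arm z 0.19 24 [ 0.078 -0.119  0.19 ] [ 0.081 -0.106  0.195]
press target [0.50490174 0.26574698]
clk 11.95 pos [0.389  0.3052 0.2996] yax 124.4 q7 1.02 w 0.004 F [-0.   0.4 -0.9] tilt [ 0.  0. -1.]
shift cm [-7.33 -9.82 16.45]
turn about tool z -0.8  (q7 after either: )
```

View pics/r11.png

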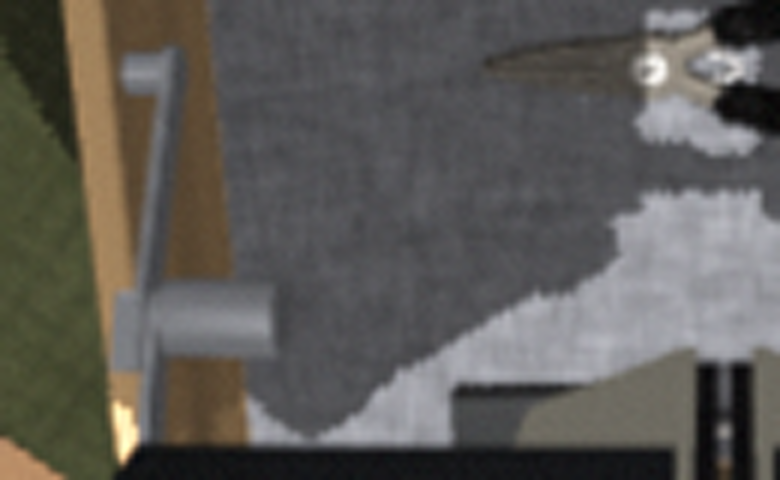

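```bash
python3 -c "
from grab import *
w=toW(-.002,-.076); plan([w[0],w[1],.16],125.2)"; python3 -m crank '[[[-3.4,-3.1,0],-0.8,255],[[-3.4,-3.1,0],0,255],[[0,-3,0],0,255],[[0,0,4.5],0,255],[[0,0,4.5],0,255]]';python3 -m crank '[[[0,0,4.5],0,255],[[0,0,0],0,255],[[0,0,0],0,255]]';  python3 -c "
from grab import *
w=toW(-.002,-.076); plan([w[0],w[1],.12],125.2)
grab('w12')"
```

```text
clk 11.95 pos [0.389  0.3052 0.2996] yax 124.4 q7 1.02 w 0.004 F [-0.   0.4 -0.9] tilt [ 0.  0. -1.]
shift cm [-6.92 -9.22 13.95]
turn about tool z -0.8  (q7 after either: )
clock: 12.45
position: [0.499, 0.2685, 0.2089]
ee_rot: [-0.947, 2.993, 0.002]
force: [0.1, 0.3, -0.3]
width: 0.006
clock: 12.75
position: [0.4973, 0.2691, 0.1653]
ee_rot: [0.953, -2.992, -0.001]
force: [0.1, 0.5, 0.9]
width: 0.002
clk 12.75 pos [0.4973 0.2691 0.1653] yax 125.3 q7 1.05 w 0.002 F [0.1 0.5 0.9] tilt [ 0.001  0.001 -1.   ]
shift cm [-0.03 -0.12  4.53]
turn about tool z 0.1  (q7 after either: )
cam drift [-0.0003 -0.0006 -0.0011]
```

View pics/w12.png

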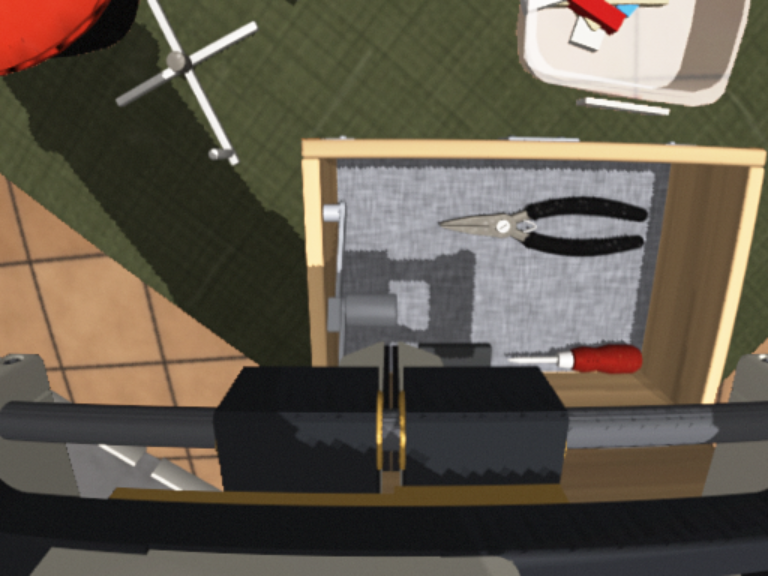

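```bash
python3 -c "
from grab import *
f=np.load('w12.npz');c={k:f[k] for k in f.files if k not in('d','p')};d=f['d']
s,R=st();P=s['position'].copy();print(P,toL(P))
for z in(P[2],.119,.111): print(proj(c,[P[0],P[1],z])*1.5)
X,u,v=cloudc(c,d);L=toL(X)
k=(u>=238)&(u<=264)&(v>=198)&(v<=218)&(L[:,2]>.1)
print(k.sum(),np.percentile(L[k],[3,50,97],axis=0).round(4))
"
```

```text
[0.4979656  0.2699174  0.16664748] [[-0.00126387 -0.07459395  0.16664748]]
[[394.38913563 370.5987545 ]]
[[393.52033946 323.97831265]]
[[393.40780285 317.95647425]]
508 [[-0.0138 -0.0915  0.1167]
 [-0.0087 -0.0825  0.12  ]
 [-0.0011 -0.0735  0.1218]]
```

```bash
python3 -m crank '[[[0.2,-0.1,3],0,255],[[0,0,1.2],0,255],[[0,0,0],0,255]]';python3 -m crank '[[[0,0,0.3],0,255],[[0,0,0.3],0,255],[[0,0,0],0,255]]'
```

```text
clock: 13.1
position: [0.4964, 0.2665, 0.1229]
ee_rot: [0.953, -2.993, 0.001]
force: [-0.5, -0.5, -0.4]
width: 0.007
clock: 13.4
position: [0.498, 0.2683, 0.1184]
ee_rot: [-0.952, 2.989, 0.003]
force: [2.1, 1.3, 3.7]
width: 0.006
```

```bash
python3 -m crank '[[[-0.1,0,0.3],0,255],[[-0.2,0,0.3],0,255],[[-0.2,0,0.3],0,255],[[-0.2,0,0.3],0,255]]';python3 -m crank '[[[-0.2,0,0.3],0,255],[[-0.2,0,0.3],0,255],[[-0.2,0,0.3],0,255]]'
```

```text
clock: 13.8
position: [0.5045, 0.273, 0.1069]
ee_rot: [-0.951, 2.988, 0.004]
force: [4.1, 2.9, 6.8]
width: 0.004
clock: 14.1
position: [0.5085, 0.2759, 0.0973]
ee_rot: [-0.952, 2.99, 0.003]
force: [1.3, 0.6, 4.6]
width: 0.004
```

```bash
python3 -m crank '[[[-0.1,0,0.3],0,255],[[-0.1,0,0.3],0,255],[[0,0,0],0,255]]'; python3 -c "
from grab import *
plan(None);grab('w13')
p,d=get_image('side')
a=cv2.resize(p[110:210,200:320],None,fx=6,fy=6,interpolation=cv2.INTER_CUBIC);cv2.imwrite('pics/s13.png',a[:,:,::-1])"
```

```text
clock: 14.4
position: [0.5098, 0.2768, 0.0912]
ee_rot: [-0.952, 2.99, 0.002]
force: [0.5, 0.9, 8.5]
width: 0.005
clk 14.4 pos [0.5098 0.2768 0.0912] yax 125.3 q7 0.98 w 0.005 F [0.5 0.9 8.5] tilt [-0.004  0.    -1.   ]
cam drift [ 0.  0. -0.]
```

View pics/w13.png

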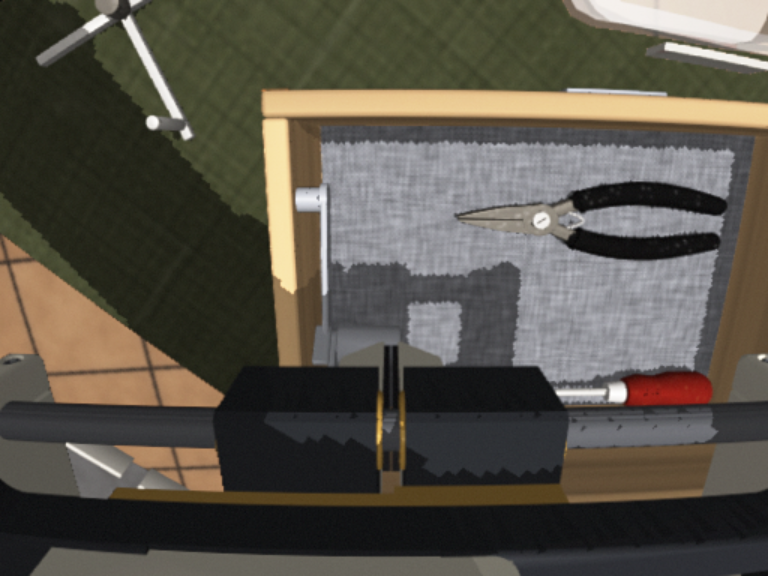

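View pics/s13.png

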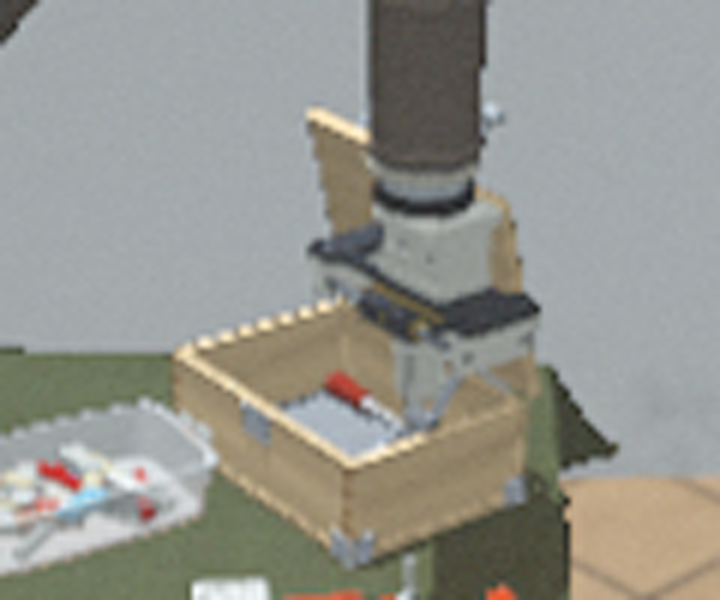

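```bash
python3 -m crank '[[[0.3,0,-0.8],0,255],[[2,0,-1.0],0,255],[[4,0,-1.5],0,255],[[4,0,-3],0,255],[[0,0,0],0,255]]'; python3 -c "
from grab import *
plan(None);grab('w14')
p,d=get_image('side');np.savez('s14.npz',p=p,d=d)
a=cv2.resize(p[110:210,200:320],None,fx=6,fy=6,interpolation=cv2.INTER_CUBIC);cv2.imwrite('pics/s14.png',a[:,:,::-1])"
```

```text
clock: 15.0
position: [0.4213, 0.2132, 0.1547]
ee_rot: [0.955, -2.992, 0.006]
force: [-0.1, 0.6, 0.5]
width: 0.002
clk 15.0 pos [0.4213 0.2132 0.1547] yax 125.4 q7 1.05 w 0.002 F [-0.1  0.6  0.5] tilt [ 0.002 -0.004 -1.   ]
cam drift [-0.002  -0.0007  0.0009]
```

View pics/w14.png

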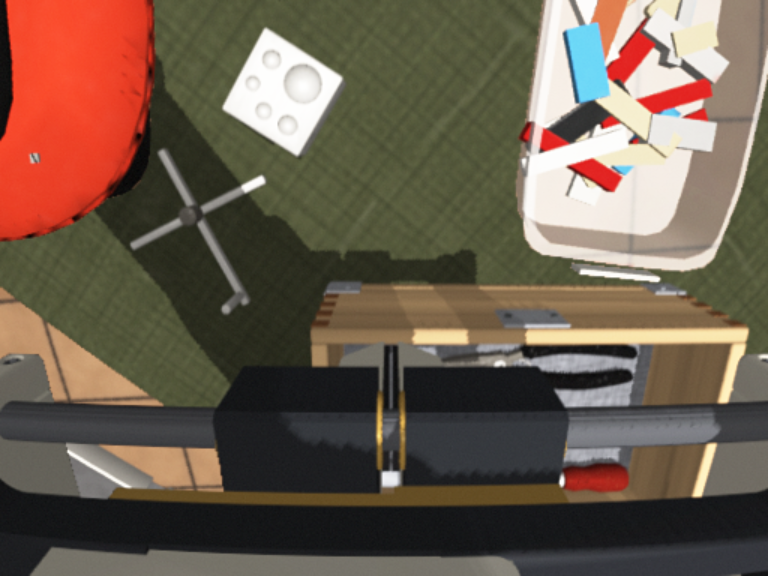

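View pics/s14.png

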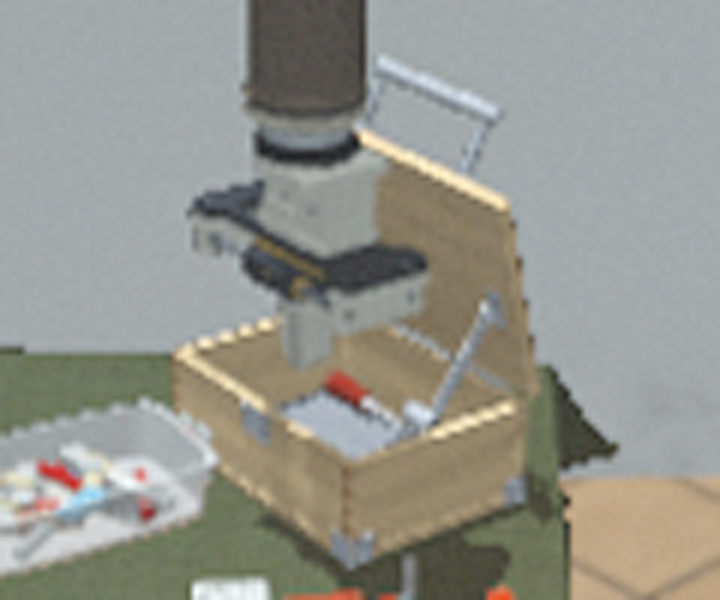

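```bash
python3 -m crank '[[[0,0,-5],0,255],[[0,0,-5],8.5,128],[[0,0,-5],8.5,128],[[0,0,-5],8.5,128],[[0,0,-3],8.5,128]]';python3 -m crank '[[[0,0,0],8.5,128],[[0,0,0],8.5,128],[[0,0,0],8.5,128],[[0,0,0],8.5,128],[[0,0,0],8.5,128]]'; python3 -m crank '[[[0,0,0],8.5,128],[[0,0,0],5,128],[[0,0,0],0,128]]'; python3 - <<'E'
from grab import *
f=np.load("s14.npz")
X,u,v=cloud("side",f["d"]);L=toL(X)
k=(L[:,2]>.285)&(L[:,2]<.33)&(L[:,0]>.03)&(L[:,0]<.16)&(np.abs(L[:,1])<.1)&(u>258)
print("bar side",k.sum(),np.percentile(L[k],[2,50,98],axis=0).round(4))
Q=L[k];print(np.polyfit(Q[:,1],Q[:,0],1))
k=(L[:,2]>.13)&(L[:,2]<.24)&(L[:,0]>.0)&(L[:,0]<.12)&(np.abs(L[:,1])<.1)&(u>264)
Q=L[k];A=np.c_[Q[:,2],np.ones(len(Q))];print("lid lean",np.degrees(np.arctan(-np.linalg.lstsq(A,Q[:,0],rcond=None)[0][0])))
plan(None,35.2)
c,p,d=grab('w15')
X,u,v=cloudc(c,d);L=toL(X)
k=(L[:,2]>.285)&(L[:,2]<.33)&(L[:,0]>.03)&(L[:,0]<.16)&(np.abs(L[:,1])<.1)
if k.any(): print("bar",k.sum(),np.percentile(L[k],[2,50,98],axis=0).round(4))
w=toW(.081,0);plan([w[0],w[1],.34],35.2)
E
```

```text
clock: 15.6
position: [0.4254, 0.217, 0.3861]
ee_rot: [-0.028, 3.139, 0.004]
force: [1.8, -0.0, -0.5]
width: 0.304
clock: 16.1
position: [0.4251, 0.216, 0.3822]
ee_rot: [-1.112, -2.937, 0.0]
force: [-0.2, -0.6, -0.1]
width: 0.496
clock: 16.4
position: [0.4249, 0.2161, 0.3823]
ee_rot: [-1.443, -2.79, 0.001]
force: [-0.1, 1.4, 0.3]
width: 0.498
bar side 85 [[ 0.0694 -0.0757  0.2871]
 [ 0.0779 -0.0116  0.3045]
 [ 0.085   0.0634  0.3105]]
[0.00292008 0.07806905]
lid lean 11.244476254794364
clk 16.4 pos [0.4249 0.2161 0.3823] yax 35.3 q7 -0.13 w 0.498 F [-0.1  1.4  0.3] tilt [ 0.001 -0.001 -1.   ]
turn about tool z 0.1  (q7 after either: )
cam drift [ 0.0003  0.0002 -0.    ]
bar 4386 [[ 0.0704 -0.0687  0.2882]
 [ 0.0788  0.0063  0.3095]
 [ 0.0876  0.069   0.3125]]
clk 16.45 pos [0.4249 0.2161 0.3823] yax 35.5 q7 -0.13 w 0.497 F [ 0.1  0.5 -0.1] tilt [ 0.001 -0.001 -1.   ]
shift cm [ 7.55 17.34  4.22]
turn about tool z 0.3  (q7 after either: )
```

View pics/w15.png

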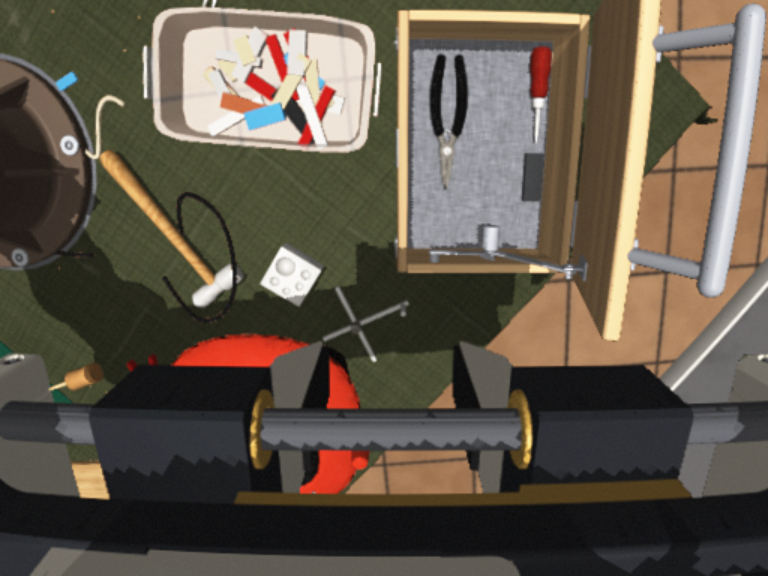

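```bash
python3 -m crank '[[[1.9,4.3,0],0.3,128],[[1.9,4.3,0],0,128],[[1.9,4.3,0],0,128],[[1.9,4.3,2],0,128],[[0,0,2],0,128]]'; python3 -m crank '[[[0,0,0],0,128],[[0,0,0],0,128]]'; python3 - <<'E'
from grab import *
w=toW(.079,0);plan([w[0],w[1],.284],35.2)
c,p,d=grab('w16')
X,u,v=cloudc(c,d);L=toL(X)
k=(L[:,2]>.285)&(L[:,2]<.33)&(L[:,0]>.03)&(L[:,0]<.16)&(np.abs(L[:,1])<.1)
if k.any(): print("bar",k.sum(),np.percentile(L[k],[2,50,98],axis=0).round(4))
b=L[k]
for y in np.arange(-.06,.07,.01):
    q=b[(b[:,1]>y)&(b[:,1]<y+.01)]
    if len(q): print(y.round(2),len(q),q[:,0].min().round(4),q[:,0].max().round(4),q[:,2].max().round(4))
s,R=st();P=s['position'];print(toL(P),[ (proj(c,[P[0],P[1],z])*1.5).round() for z in(P[2],.31,.303)])
E
```

```text
clock: 16.95
position: [0.5217, 0.3814, 0.3397]
ee_rot: [-1.438, -2.788, -0.0]
force: [0.5, 0.0, -0.7]
width: 0.502
clock: 17.15
position: [0.521, 0.3757, 0.343]
ee_rot: [-1.447, -2.788, 0.002]
force: [0.3, -0.0, 0.1]
width: 0.501
clk 17.15 pos [0.521  0.3757 0.343 ] yax 35.1 q7 -0.41 w 0.501 F [ 0.3 -0.   0.1] tilt [ 0.    -0.001 -1.   ]
shift cm [0.14 0.05 5.9 ]
turn about tool z -0.1  (q7 after either: )
cam drift [-0.      0.0002 -0.0011]
bar 3886 [[ 0.0731 -0.0668  0.293 ]
 [ 0.0832  0.0238  0.3104]
 [ 0.0903  0.0716  0.3124]]
-0.05 13 0.0774 0.0902 0.3096
-0.04 228 0.0774 0.0902 0.3132
-0.03 263 0.0767 0.0908 0.3131
-0.02 279 0.0768 0.0907 0.313
-0.01 293 0.0768 0.0904 0.3127
0.0 301 0.0769 0.0902 0.3128
0.01 311 0.0769 0.09 0.3128
0.02 329 0.0769 0.0907 0.3129
0.03 343 0.077 0.0905 0.3129
0.04 351 0.077 0.0903 0.3134
0.05 405 0.0687 0.0902 0.3129
0.06 503 0.0688 0.0908 0.3135
[[ 0.07871334 -0.00163438  0.3441118 ]] [array([[391., 365.]]), array([[391., 330.]]), array([[391., 325.]])]
```

View pics/w16.png

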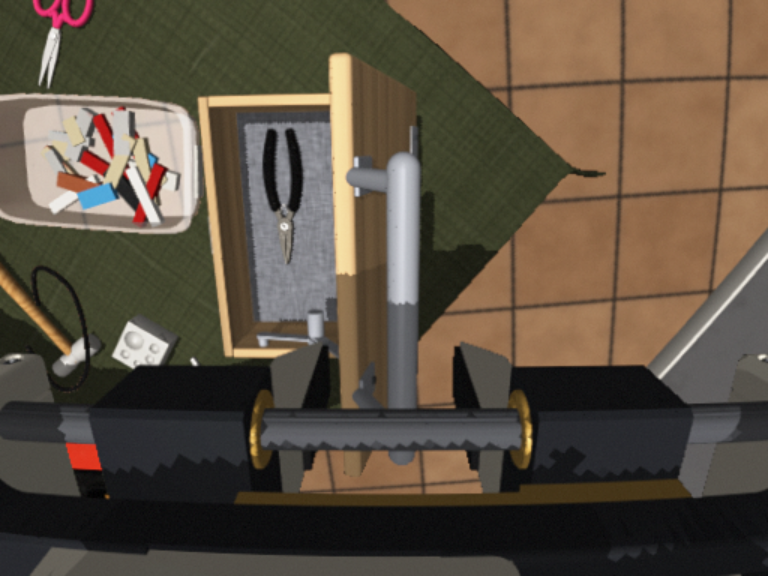

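```bash
python3 -m crank '[[[1,0.5,0],0,128],[[0,0,3],0,128],[[0,0,2.8],0,128],[[0,0,0],0,128],[[0,0,0],0,128]]' 40; python3 - <<'E'
from grab import *
w=toW(.083,0.01);plan([w[0],w[1],.285],35.2)
grab('w17')
s,R=st();print(toL(s["position"]))
E
```

```text
clock: 17.7
position: [0.5195, 0.3873, 0.2865]
ee_rot: [1.449, 2.787, 0.001]
force: [0.0, 0.7, 0.6]
width: 0.495
clk 17.7 pos [0.5195 0.3873 0.2865] yax 35.0 q7 -0.46 w 0.495 F [0.  0.7 0.6] tilt [-0.     0.001 -1.   ]
shift cm [ 0.11 -0.1   0.15]
turn about tool z -0.2  (q7 after either: )
cam drift [-0.     -0.0003 -0.0007]
[[0.08441719 0.00920007 0.28726924]]
```

View pics/w17.png

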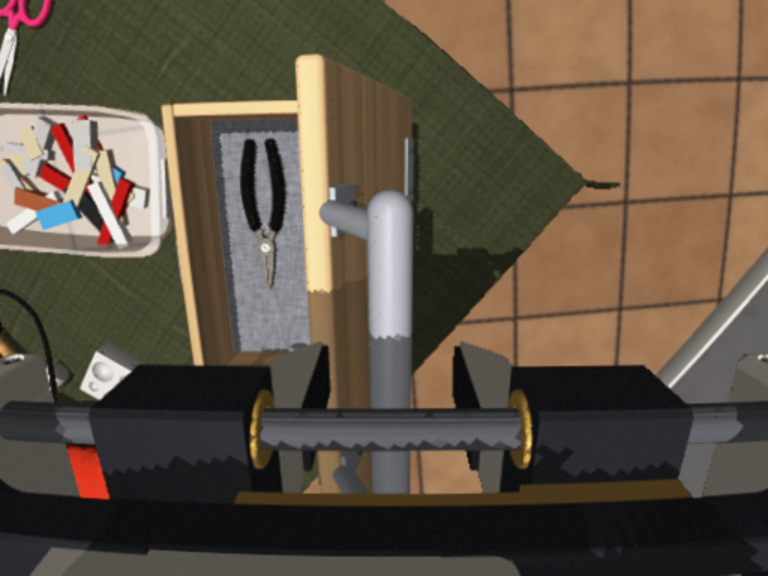

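```bash
python3 -m crank '[[[0,0,0],0,255],[[0,0,0],0,255],[[0,0,0],0,255],[[0,0,0],0,255],[[0,0,0],0,255]]' 30; python3 - <<'E'
from grab import *
plan(None)
s,R=st();p=toL(s["position"])[0];print(p)
b=np.array([p[0],p[2]+.019]);r=np.hypot(.211,.046)
# hinge at z=.087: estimate hinge x assuming radius
hx=b[0]-np.sqrt(max(0,r*r-(b[1]-.087)**2)) if 0 else None
off=np.arctan2(.046,.211)
# alpha from z : z=.087+211cos a+46 sin a = .087+ r cos(a-off)
for z in(b[1]-.003,b[1],b[1]+.003):
    t=np.clip((z-.087)/r,-1,1);a=off+np.arccos(t);print("alpha",a,"hx",b[0]+r*np.sin(a-off))
E
```

```text
clock: 18.25
position: [0.5194, 0.3872, 0.2853]
ee_rot: [1.449, 2.787, 0.0]
force: [-0.4, -1.2, 1.8]
width: 0.142
clk 18.25 pos [0.5194 0.3872 0.2853] yax 35.0 q7 -0.46 w 0.142 F [-0.4 -1.2  1.8] tilt [-0.  0. -1.]
[0.08385479 0.00885641 0.28530844]
alpha 0.33825472299826126 hx 0.11047986840567035
alpha 0.21465088613152974 hx 0.08385479342168067
alpha 0.21465088613152974 hx 0.08385479342168067
```

```bash
python3 - <<'E'
import numpy as np
r=.21595
b=np.linspace(.01,1.3565,41)
for i in range(0,40,5):
    print(i,[(round(-100*r*(np.sin(b[j+1])-np.sin(b[j])),2),round(100*r*(np.cos(b[j])-np.cos(b[j+1])),2)) for j in range(i,i+5)], "end x,z TCP",round(.086-r*np.sin(b[i+5]),4),round(.087+r*np.cos(b[i+5])-.019,4))
E
```

```text
0 [(np.float64(-0.73), np.float64(0.02)), (np.float64(-0.73), np.float64(0.04)), (np.float64(-0.72), np.float64(0.07)), (np.float64(-0.72), np.float64(0.09)), (np.float64(-0.72), np.float64(0.12))] end x,z TCP 0.0477 0.2805
5 [(np.float64(-0.71), np.float64(0.14)), (np.float64(-0.71), np.float64(0.16)), (np.float64(-0.7), np.float64(0.19)), (np.float64(-0.7), np.float64(0.21)), (np.float64(-0.69), np.float64(0.24))] end x,z TCP 0.0126 0.2711
10 [(np.float64(-0.68), np.float64(0.26)), (np.float64(-0.67), np.float64(0.28)), (np.float64(-0.66), np.float64(0.3)), (np.float64(-0.65), np.float64(0.33)), (np.float64(-0.64), np.float64(0.35))] end x,z TCP -0.0204 0.2559
15 [(np.float64(-0.63), np.float64(0.37)), (np.float64(-0.61), np.float64(0.39)), (np.float64(-0.6), np.float64(0.41)), (np.float64(-0.59), np.float64(0.43)), (np.float64(-0.57), np.float64(0.45))] end x,z TCP -0.0503 0.2355
20 [(np.float64(-0.56), np.float64(0.47)), (np.float64(-0.54), np.float64(0.49)), (np.float64(-0.52), np.float64(0.5)), (np.float64(-0.51), np.float64(0.52)), (np.float64(-0.49), np.float64(0.54))] end x,z TCP -0.0765 0.2103
25 [(np.float64(-0.47), np.float64(0.55)), (np.float64(-0.45), np.float64(0.57)), (np.float64(-0.43), np.float64(0.59)), (np.float64(-0.41), np.float64(0.6)), (np.float64(-0.39), np.float64(0.61))] end x,z TCP -0.098 0.181
30 [(np.float64(-0.37), np.float64(0.63)), (np.float64(-0.35), np.float64(0.64)), (np.float64(-0.33), np.float64(0.65)), (np.float64(-0.31), np.float64(0.66)), (np.float64(-0.28), np.float64(0.67))] end x,z TCP -0.1143 0.1486
35 [(np.float64(-0.26), np.float64(0.68)), (np.float64(-0.24), np.float64(0.69)), (np.float64(-0.21), np.float64(0.69)), (np.float64(-0.19), np.float64(0.7)), (np.float64(-0.17), np.float64(0.71))] end x,z TCP -0.125 0.1139
```

```bash
python3 -m crank '[[[0,-0.73,0.02],0,255],[[0,-0.73,0.04],0,255],[[0,-0.72,0.07],0,255],[[0,-0.72,0.09],0,255],[[0,-0.72,0.12],0,255]]'; python3 -c "
from grab import *
plan(None);print(toL(st()[0]['position']))"
```

```text
clock: 18.75
position: [0.4891, 0.366, 0.2817]
ee_rot: [1.449, 2.787, 0.0]
force: [1.5, 1.5, -1.3]
width: 0.141
clk 18.75 pos [0.4891 0.366  0.2817] yax 35.0 q7 -0.46 w 0.141 F [ 1.5  1.5 -1.3] tilt [-0.  0. -1.]
[[0.04686684 0.00899134 0.28171652]]
```

Forces are small; it tracks the arc. Continuing.

```bash
python3 -m crank '[[[0,-0.71,0.14],0,255],[[0,-0.71,0.16],0,255],[[0,-0.70,0.19],0,255],[[0,-0.70,0.21],0,255],[[0,-0.69,0.24],0,255]]'; python3 -c "
from grab import *
plan(None);print(toL(st()[0]['position']))
p,d=get_image('side')
a=cv2.resize(p[110:210,200:320],None,fx=6,fy=6,interpolation=cv2.INTER_CUBIC);cv2.imwrite('pics/s18.png',a[:,:,::-1])"
```

```text
clock: 19.25
position: [0.4603, 0.3459, 0.2719]
ee_rot: [-1.449, -2.787, 0.0]
force: [-0.1, 1.4, 2.6]
width: 0.14
clk 19.25 pos [0.4603 0.3459 0.2719] yax 35.1 q7 -0.47 w 0.14 F [-0.1  1.4  2.6] tilt [ 0. -0. -1.]
[[0.01178337 0.00916325 0.27194598]]
```

View pics/s18.png

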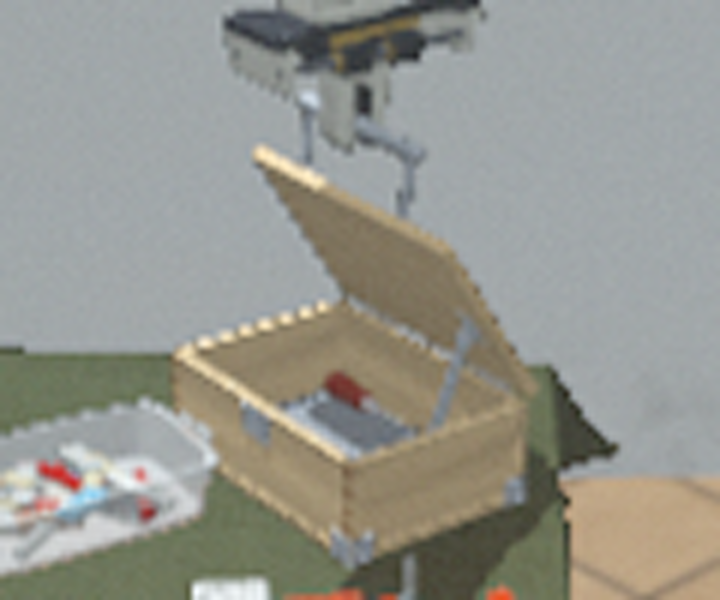

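Lid is held by the gripper and closing, and the stay is folding at the right wall.

```bash
python3 -m crank '[[[0,-0.68,0.26],0,255],[[0,-0.67,0.28],0,255],[[0,-0.66,0.30],0,255],[[0,-0.65,0.33],0,255],[[0,-0.64,0.35],0,255]]';python3 -m crank '[[[0,-0.63,0.37],0,255],[[0,-0.61,0.39],0,255],[[0,-0.60,0.41],0,255],[[0,-0.59,0.43],0,255],[[0,-0.57,0.45],0,255]]'; python3 -c "
from grab import *
plan(None);print(toL(st()[0]['position']))"
```

```text
clock: 19.8
position: [0.4334, 0.327, 0.2568]
ee_rot: [-1.449, -2.787, 0.0]
force: [-1.0, 1.7, 1.5]
width: 0.142
clock: 20.3
position: [0.409, 0.3099, 0.2362]
ee_rot: [-1.449, -2.787, -0.0]
force: [0.1, 2.3, -0.0]
width: 0.143
clk 20.3 pos [0.409  0.3099 0.2362] yax 35.1 q7 -0.48 w 0.143 F [ 0.1  2.3 -0. ] tilt [ 0.  0. -1.]
[[-0.05096618  0.00935474  0.236196  ]]
```

```bash
python3 -m crank '[[[0,-0.56,0.47],0,255],[[0,-0.54,0.49],0,255],[[0,-0.52,0.50],0,255],[[0,-0.51,0.52],0,255],[[0,-0.49,0.54],0,255]]';python3 -m crank '[[[0,-0.47,0.55],0,255],[[0,-0.45,0.57],0,255],[[0,-0.43,0.59],0,255],[[0,-0.41,0.60],0,255],[[0,-0.39,0.61],0,255]]'; python3 -c "
from grab import *
plan(None);print(toL(st()[0]['position']))
p,d=get_image('side')
a=cv2.resize(p[110:210,200:320],None,fx=6,fy=6,interpolation=cv2.INTER_CUBIC);cv2.imwrite('pics/s19.png',a[:,:,::-1])"
```

```text
clock: 20.8
position: [0.3875, 0.2948, 0.2109]
ee_rot: [-1.449, -2.787, 0.0]
force: [-2.0, 2.2, -0.5]
width: 0.146
clock: 21.3
position: [0.3701, 0.2825, 0.1817]
ee_rot: [-1.449, -2.787, -0.0]
force: [-0.4, 4.1, -1.1]
width: 0.141
clk 21.3 pos [0.3701 0.2825 0.1817] yax 35.0 q7 -0.52 w 0.141 F [-0.4  4.1 -1.1] tilt [ 0.  0. -1.]
[[-0.09850666  0.00937644  0.18167722]]
```

View pics/s19.png

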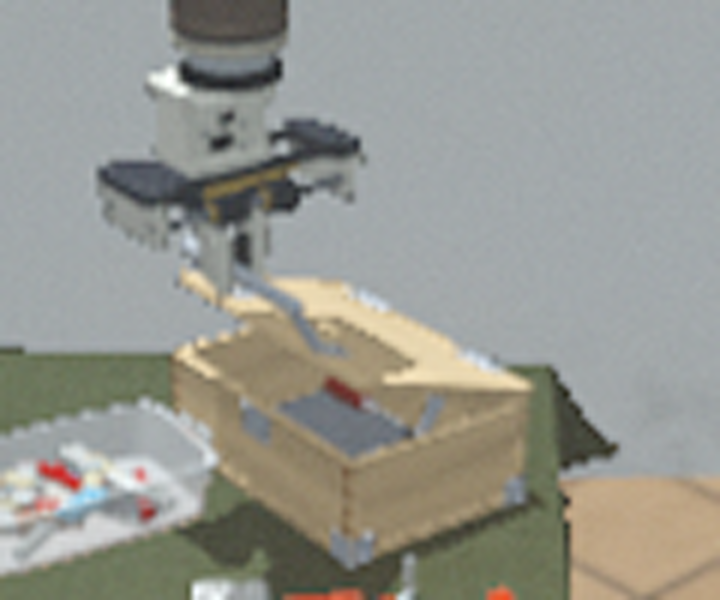

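```bash
python3 -m crank '[[[0,-0.37,0.63],0,255],[[0,-0.35,0.64],0,255],[[0,-0.33,0.65],0,255],[[0,-0.31,0.66],0,255],[[0,-0.28,0.67],0,255]]'; python3 -c "
from grab import *
plan(None);print(toL(st()[0]['position']));grab('w20')"
```

```text
clock: 21.85
position: [0.3571, 0.2733, 0.1492]
ee_rot: [1.449, 2.787, 0.001]
force: [0.9, 5.3, -0.4]
width: 0.145
clk 21.85 pos [0.3571 0.2733 0.1492] yax 35.0 q7 -0.56 w 0.145 F [ 0.9  5.3 -0.4] tilt [ 0.     0.001 -1.   ]
[[-0.11444928  0.00936766  0.14921373]]
cam drift [0.0002 0.0002 0.0008]
```

View pics/w20.png

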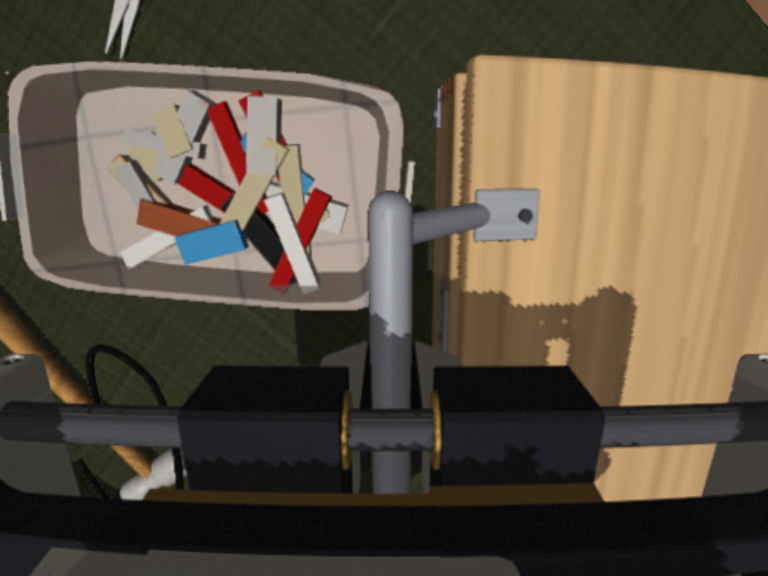

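```bash
python3 -m crank '[[[0,-0.26,0.68],0,255],[[0,-0.24,0.69],0,255],[[0,-0.21,0.69],0,255],[[0,-0.19,0.65],0,255],[[0,0,0],0,255]]'; python3 -c "
from grab import *
plan(None);print(toL(st()[0]['position']))"
```

```text
clock: 22.4
position: [0.3501, 0.2683, 0.1218]
ee_rot: [1.45, 2.787, 0.002]
force: [4.4, 5.4, -4.2]
width: 0.143
clk 22.4 pos [0.3501 0.2683 0.1218] yax 35.0 q7 -0.61 w 0.143 F [ 4.4  5.4 -4.2] tilt [ 0.     0.001 -1.   ]
[[-0.12300869  0.00935352  0.12182863]]
```

```bash
python3 -m crank '[[[0,-0.08,0.3],0,255],[[0,-0.06,0.3],0,255],[[0,0,0],0,255]]'; python3 -m crank '[[[0,-0.03,0.15],0,255],[[0,0,0],0,255]]'; python3 -c "
from grab import *
plan(None);print(toL(st()[0]['position']));grab('w21')
p,d=get_image('side')
a=cv2.resize(p[110:210,200:320],None,fx=6,fy=6,interpolation=cv2.INTER_CUBIC);cv2.imwrite('pics/s21.png',a[:,:,::-1])"
```

```text
clock: 22.7
position: [0.3497, 0.2683, 0.1179]
ee_rot: [1.449, 2.785, 0.004]
force: [-0.1, -0.7, 23.2]
width: 0.142
clock: 22.9
position: [0.3497, 0.2683, 0.117]
ee_rot: [1.448, 2.784, 0.005]
force: [-1.9, -1.4, 31.2]
width: 0.144
clk 22.9 pos [0.3497 0.2683 0.117 ] yax 35.0 q7 -0.62 w 0.144 F [-1.9 -1.4 31.2] tilt [-0.001  0.004 -1.   ]
[[-0.12335026  0.00959088  0.11696729]]
cam drift [-0.  0. -0.]
```

View pics/s21.png

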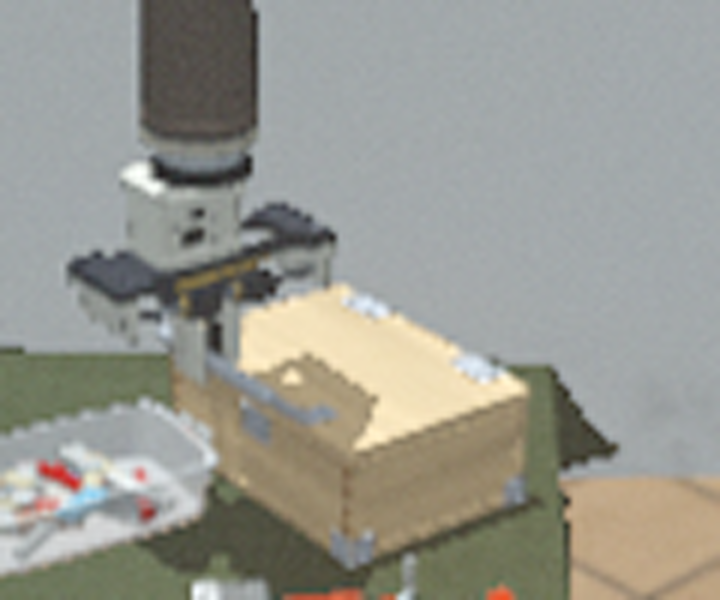

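View pics/w21.png

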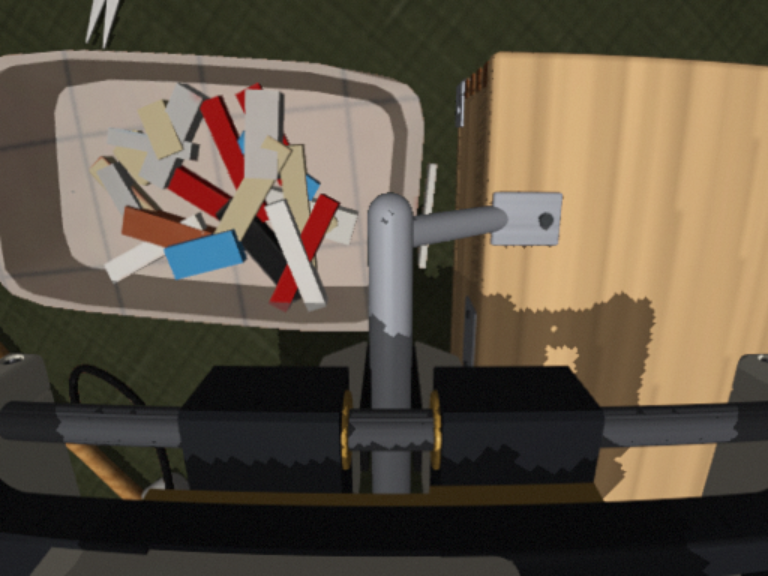

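```bash
python3 -m crank '[[[0,0,-0.25],0,255],[[0,0,0],0,255]]'; python3 -m crank '[[[0,0,0],0,150],[[0,0,0],0,150],[[0,0,0],0,150],[[0,0,0],0,150]]'; python3 -m crank '[[[0,0,-2],0,150],[[0,0,-4],0,150],[[0,0,-5],0,150],[[0,0,-5],0,150],[[0,0,-5],0,150]]';python3 -m crank '[[[0,0,-5],0,150],[[0,-3,-3],0,150],[[0,0,0],0,150],[[0,0,0],0,150],[[0,0,0],0,150]]'; python3 -c "
from grab import *
plan(None)
c,p,d=grab('w22')
X,u,v=cloudc(c,d);L=toL(X)
for x in np.arange(-.08,.08,.03):
    for y in(0.03,.09):
        k=(abs(L[:,0]-x)<.008)&(abs(L[:,1]-y)<.01)
        if k.any(): print(round(x,2),y,np.median(L[k,2]).round(4),end='; ')
k=(L[:,2]>.12)&(L[:,0]>-.16)&(L[:,0]<-.09)&(abs(L[:,1])<.05)
if k.any(): print('bar',np.percentile(L[k],[3,50,97],axis=0).round(4))
p,d=get_image('side');cv2.imwrite('pics/s22f.png',p[:,:,::-1])
a=cv2.resize(p[110:210,200:320],None,fx=6,fy=6,interpolation=cv2.INTER_CUBIC);cv2.imwrite('pics/s22.png',a[:,:,::-1])
for l in('doming_block','rivet_tin'): 
  for cam in('wrist','side'): print(l,cam,[(np.round(x['location'],3).tolist(),round(x['score'],2)) for x in look_for(l,cam)[:2]])
"
```

```text
clock: 23.2
position: [0.3498, 0.2684, 0.1181]
ee_rot: [1.449, 2.786, 0.006]
force: [6.4, 7.8, -4.1]
width: 0.142
clock: 23.6
position: [0.3478, 0.2663, 0.1172]
ee_rot: [-1.45, -2.787, 0.002]
force: [-0.3, 0.5, -0.2]
width: 0.401
clock: 24.1
position: [0.3474, 0.2666, 0.3294]
ee_rot: [-1.449, -2.787, 0.001]
force: [1.3, 0.6, 0.1]
width: 0.411
clock: 24.6
position: [0.3237, 0.2491, 0.4064]
ee_rot: [-1.45, -2.786, 0.003]
force: [0.2, -0.4, -0.5]
width: 0.414
clk 24.6 pos [0.3237 0.2491 0.4064] yax 35.0 q7 -0.18 w 0.414 F [ 0.2 -0.4 -0.5] tilt [-0.    -0.002 -1.   ]
cam drift [-0.     -0.0001  0.0001]
-0.08 0.03 0.4858; -0.08 0.09 0.1004; -0.05 0.03 0.1013; -0.05 0.09 0.1011; -0.02 0.03 0.101; -0.02 0.09 0.1013; 0.01 0.03 0.1011; 0.01 0.09 0.1014; 0.04 0.03 0.1013; 0.04 0.09 0.1012; 0.07 0.03 0.1013; 0.07 0.09 0.102; bar [[-0.1574  0.012   0.4178]
 [-0.1278  0.0333  0.4991]
 [-0.0976  0.044   0.518 ]]
doming_block wrist [([0.369, 0.102, 0.023], 0.71)]
doming_block side [([0.361, 0.101, 0.024], 0.58), ([0.452, 0.303, 0.096], 0.15)]
rivet_tin wrist [([0.447, 0.338, 0.098], 0.36)]
rivet_tin side [([0.326, -0.214, 0.023], 0.69)]
```

View pics/s22.png

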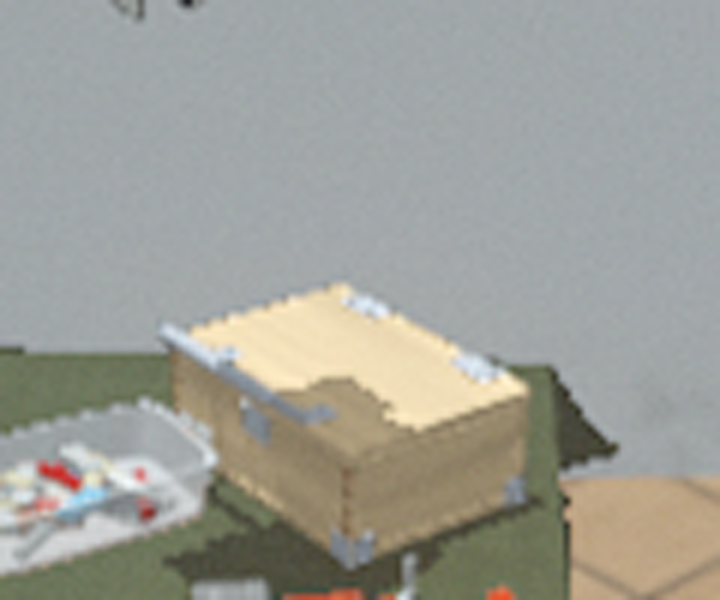

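View pics/w22.png

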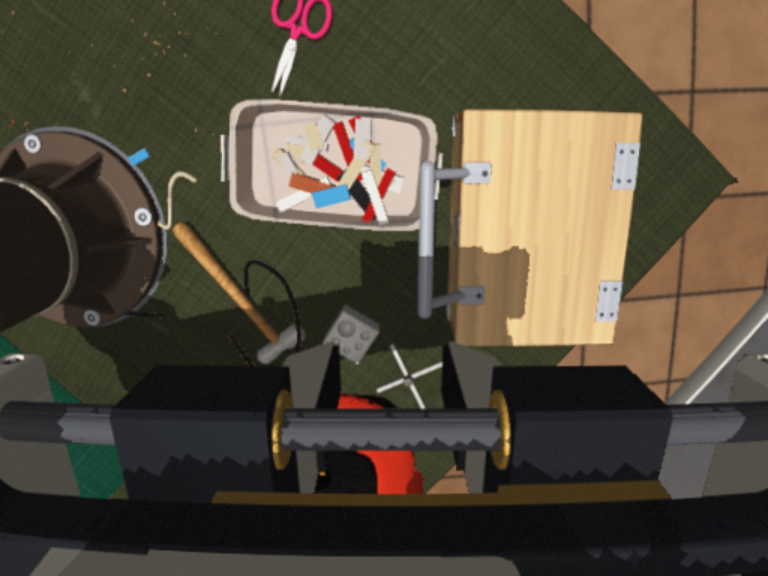

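View pics/s22f.png

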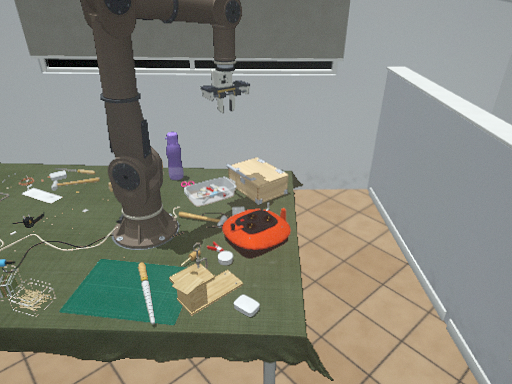

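```bash
python3 -c "
from cell import workorder
print(workorder.sign_off())"
```

```text
the job is handed in; nothing more can be done
None
```

The job is done and handed in at about 25 s, but one reading while I was placing the cutters may have broken the 40 N limit on gripper-body contact.

- **Side cutters:** they lie flat on the case floor, along the case, let go of. The jaw tips are about 70 mm from the right wall, so the 40 mm for the stay is free. The case rim stopped the gripper body early, so I let go with about 8 mm left to drop. Pictures afterwards showed them lying flat.
- **Stay:** I pressed the knuckle roller down about 27 mm with no reading over 9 N. It broke, and it stayed broken with the lid still up.
- **Lid:** I gripped the bar and lowered the lid along its arc over about 4.5 s. I held it until it seated and then let go. At the end the lid's top face measured level at 0.101 m from front to hinge, as a shut lid should once the camera's 2 mm offset is allowed for.
- **Bystanders:** the doming block still stands where it was (wrist camera 0.369, 0.102 against 0.372, 0.101 before). So does the tin (side camera 0.326, -0.214 against 0.326, -0.213). The robot touches nothing.

**Failed or disagreeing checks:**
- **Force while placing:** the wrist force reached 46.7 N, at a height where the cutters were still about 8 mm above the floor. It was therefore almost certainly the gripper body on the rim. I backed off on the next move.
- **Closing force:** seating the lid reached 31 N through the bar.
- **Camera:** the "top" camera was blocked throughout. I worked from the side and wrist cameras.
- **Tin:** the network's tin find in the last wrist picture was false, as it was on the case lid.

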